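Pin a feedthrough flange to its inclined port

ROBOT

A 7-joint arm with a two-finger parallel gripper is mounted at the origin on a cart in front of the work surface, level with it; the furniture and walls round the work are solid. World frame = base frame: x ahead of the robot, y to its left, z up, the work surface at z = 0. Lengths are in m, angles in rad, forces in N, time in s.
With the tool pointing down it reaches from about 0.35 to 0.9 m from the base axis. Payload 8.1 kg.
Tool frame: the origin (TCP) lies at the very end of the fingers, on their centre line; the grasp point (between the pads) lies 19 mm behind it; z points along the fingers, y is the direction in which the jaws open and shut (so a half turn about z gives the same grasp; the last joint's range is limited). The gripper opens to 92 mm and grips with 3 to 60 N. Pads are 19 mm wide; open, the fingers measure 130 mm over their backs; the gripper's body (75 mm by 190 mm) begins 47 mm behind the grasp point.
Start: joints at [-1.254, 0.434, 0.025, 1.573, -0.012, 1.134, -0.075], TCP at [0.255, 0.571, 0.227] pointing down, gripper open.
Joint ranges: [-2.62, 2.62], [-0.44, 2.09], [-1.27, 1.32], [0.08, 2.57], [-1.32, 4.46], [0.12, 2], [-2.74, 2.74]. Speed limits (rad/s): [2.22, 2.22, 3.01, 3.01, 3.14, 3.14, 3.14].

INTERFACE

Orientations are given as a rotation vector (axis times angle).
In Python, from cell import observe, get_image, sign_off gives the robot as it stands.
- The arm moves only by the tool arm_command, never from a script. Its argument "deltas" is a list of rows, each an object with "xyz": the shift along the tool's x, y, z in cm, a list of three; "turn": the turn about the tool's z in degrees; "jaw": the closure in counts, from 0 (fully open) to 255 (shut). A call has 1 to 5 rows; each row is the pose to reach, as a shift and turn from the pose measured when the call began, along the tool's axes at that moment; what a row does not reach only later rows make up. A row lasts 1/12 s, in which the tool goes at most 41.7 mm and 7.16 degrees, less where a joint would pass 70% of its speed; a pose out of reach is approached as far as the arm can. A call with a gripper value outside its range is refused whole. The fingers move at their own pace and stop on an object; "force" is the grip in N (left out, the last holds). Time passes only in rows, so rows that repeat a pose let the fingers close. It gives the time, the measured TCP pose, the force and the opening at its end, in the units of the state.
- observe(): the state, without advancing time (a new reading comes with each control period).
- get_image(name): name is "scene" or "side" or "wrist"; returns a dict with "frame" (420x560x3 uint8, red, green, blue), "depth" (420x560 float32, m along the optical axis (not along the pixel's ray), 0 where there is no reading), "camera_matrix" (3x3 intrinsics, pixels), "cam_to_world" (4x4, takes a point from camera to world coordinates). Camera axes: x right, y up, looking along -z (the intrinsics and any distortion apply to the point x, -y, -z); pixel columns grow to the right and rows downward; lengths in m; the calibration is good to about 2 mm. A picture is of the moment at which its call begins.
- sign_off(): hands the job in, once; it reports no verdict.
The state is a dict: "clock": time; "joints": joint angles; "dq": joint speeds; "joint_efforts": joint torques, N m; "position": TCP position; "ee_rot": TCP orientation; "force": force on the tool from outside, world axes, zero at the start; "ft_torque": the same for the moment, N m; "width": opening from 0.0 (shut) to 1.0 (fully open).
Only numpy, scipy, OpenCV 4.12 (cv2) and the standard library are available. Lean on these libraries where they do the work, as an engineer would, in place of code of your own. Each camera call takes 0.05 s, during which the arm holds its last target.

TASK

The feedthrough flange lies on the inclined port with its holes out of line. Turn it (its connector block gives a good hold) until its large dowel hole lies over the matching hole at the top of the port flange's slope, then take the slimmer of the two guide pins from the rack and push it through both holes until its collar sits flat on the flange, and let go. Leave the thicker pin in the rack.

Things in the scene. Friction and masses are not known exactly. Their poses are not given: they have to be found in the camera images.
- port_flange: Fixed round steel port flange, 130 mm wide, on a bench stand, its face sloping 25 degrees towards the robot's side. Origin: centre of the face on which the feedthrough flange lies. z: the port's axis, up and out of the face, 25 degrees from vertical; x: straight up the slope.
- port_hole (a point): Centre of the dowel hole's mouth in the port flange's face, 48 mm from the centre along x (the highest hole of its ring, marked by a notch on the rim). Hole 15 mm wide, straight through 12.5 mm, open air behind. z: along the hole, outward; x: up the slope.
- flange_hole (a point): Centre of the upper mouth of the feedthrough flange's dowel hole: 15 mm wide, through its 12 mm, 48 mm from the port's axis; the seven other holes of the ring are 9 mm bolt holes. A rim notch marks it. The flange is round steel, 130 mm wide, underside in the plane of port_hole; it turns about the port's axis and cannot come off. z: outward; x: radially outward.
- connector_block (a point): Centre of the aluminium connector block in the middle of the feedthrough flange, on the port's axis: 46 mm long along x (which points at the flange's dowel hole), 26 mm wide along y, standing 36 mm above the flange's upper face (this point is 18 mm above that face). z: outward along the port's axis.
- feedthrough (a joint): Turn of the feedthrough flange on the port in rad, counter-clockwise positive looking down onto its face; at 0 its dowel hole lies over the port flange's. Light friction (0.12 N m): it stays where it is left.
- slim_pin_grip (a point): Middle of the knurled grip (18 mm wide, 46 mm long) of the slimmer steel guide pin, 106 mm long, upright in the rack, hanging by its collar. z: along the pin, away from its nose. Collar 26 mm wide, 6 mm thick, underside 30 mm below this point; below it a 12 mm shank, 52 mm long, its last 13 mm tapering to a blunt 5 mm nose. Top end 24 mm above this point.
- slim_pin_collar (a point): Centre of the underside of the slimmer pin's collar, on the pin's axis. z: along the pin, away from its nose.
- thick_pin_grip (a point): Middle of the grip (26 mm wide) of the thicker guide pin, of the same length and make with an 18 mm shank, upright in the rack; it fits none of the flange holes.
- pin_rack: Low aluminium rack, 56 mm by 150 mm (along its y), upper face 60 mm above the bench, with three holes in a row 48 mm apart; the two pins hang in the outer holes, in either order. Fixed. Origin on the bench under its middle.
Mind the look-alikes: they are no part of the job. What is shaped like the part that bears slim_pin_grip but white is not meant.

How it is judged:
By the outcome, as a careful person would: the job done as asked, in the order asked, and still so for the second after the job is handed in, with the robot touching nothing.
It also fails if it takes over 58 s, if anything falls off the work surface, if the arm or the gripper's body presses on something with over 40 N, if the wrist force passes 120 N, or if a joint passes its speed limit or range.

## Working session

There is one attempt and no reset: what is moved stays moved. The work goes in short steps, Python scripts to look and compute and a tool call to move; the robot and the scene stay as the last step left them, time stands still between calls to the robot, and variables do not carry over. Pictures are saved under pics/ and viewed, and the job is handed in when it is done.

Besides the shell and the picture viewer there is one more tool, called as a command line: name --argument value ..., lists and objects as JSON in quotes. arm_command: Moves the arm, as the interface text tells. Its arguments: {"type":"object","properties":{"deltas":{"type":"array","items":{"type":"object","properties":{"xyz":{"type":"array","items":{"type":"number"}},"turn":{"type":"number"},"jaw":{"type":"number"}}}},"force":{"type":"number"}},"required":["deltas"]}

```bash
mkdir -p pics; ls
cat > h.py <<'E'
import numpy as np, cv2
from cell import observe,get_image,sign_off
from scipy.spatial.transform import Rotation as R
def grab(n,tag):
    im=get_image(n); np.savez(f'pics/{tag}.npz',**{k:np.array(v) for k,v in im.items()})
    cv2.imwrite(f'pics/{tag}.png',np.array(im['frame'])[:,:,::-1]); return im
def load(tag): return dict(np.load(f'pics/{tag}.npz'))
def w(im,u,v,d=None):
    K=im['camera_matrix'];T=im['cam_to_world']
    if d is None:
        d=im['depth'][int(round(v)),int(round(u))]
    p=np.array([(u-K[0,2])/K[0,0]*d,-(v-K[1,2])/K[1,1]*d,-d]); return T[:3,:3]@p+T[:3,3]
def proj(im,P):
    K=im['camera_matrix'];T=im['cam_to_world'];c=T[:3,:3].T@(np.asarray(P)-T[:3,3]);c=c*[1,-1,-1]
    q=K@c;return q[:2]/q[2]
def cloud(im):
    K=im['camera_matrix'];T=im['cam_to_world'];d=im['depth'];v,u=np.mgrid[:d.shape[0],:d.shape[1]]
    p=np.stack([(u-K[0,2])/K[0,0]*d,-(v-K[1,2])/K[1,1]*d,-d],-1);return p@T[:3,:3].T+T[:3,3]
def crop(tag,x0,y0,x1,y1,s):
    i=cv2.imread(f'pics/{tag}.png')[y0:y1,x0:x1];cv2.imwrite(f'pics/{tag}_c{x0}_{y0}.png',cv2.resize(i,None,fx=s,fy=s,interpolation=cv2.INTER_CUBIC))
E
python3 - <<'E'
from h import *
np.set_printoptions(precision=4,suppress=True)
for n in ['scene','side','wrist']:
    im=grab(n,n+'0');print(n,im['camera_matrix'],im['cam_to_world'])
print(observe())
E
```

```text
pics
scene [[449.4446   0.     280.6187]
 [  0.     449.4446 216.1902]
 [  0.       0.       1.    ]] [[ 0.5888  0.4828 -0.6483 -0.0389]
 [-0.8081  0.3347 -0.4847 -0.652 ]
 [-0.017   0.8093  0.5872  0.6056]
 [ 0.      0.      0.      1.    ]]
side [[452.874    0.     281.1724]
 [  0.     452.874  208.7856]
 [  0.       0.       1.    ]] [[ 0.998   0.0486 -0.0413  0.4819]
 [-0.0628  0.6369 -0.7684 -0.9768]
 [-0.0111  0.7694  0.6386  0.7455]
 [ 0.      0.      0.      1.    ]]
wrist [[366.2946   0.     284.5979]
 [  0.     366.2946 210.7223]
 [  0.       0.       1.    ]] [[ 0.409  -0.8838 -0.227   0.1941]
 [ 0.9125  0.3961  0.1023  0.5976]
 [-0.0005 -0.249   0.9685  0.3842]
 [ 0.      0.      0.      1.    ]]
{'clock': 0.15, 'joints': array([-1.2536,  0.4351,  0.025 ,  1.5739, -0.0116,  1.134 , -0.0751]), 'dq': array([ 0.0015, -0.002 ,  0.0003, -0.0013,  0.0011, -0.001 , -0.0003]), 'joint_efforts': array([  0.0005, -66.8257,   0.985 , -31.4691,  -0.0606,   0.0394,
         0.0001]), 'position': array([0.2546, 0.5703, 0.2261]), 'ee_rot': array([-0.6546, -3.0725,  0.002 ]), 'force': array([ 0.6041,  1.1476, -1.1949]), 'ft_torque': array([-0.0084,  0.0131,  0.0523]), 'width': 1.0031158853485962}
```

View pics/scene0.png

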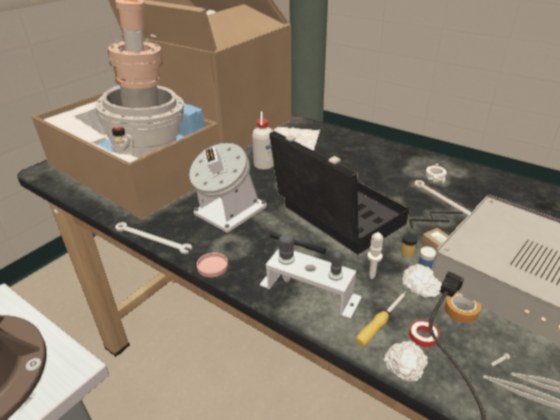

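View pics/side0.png

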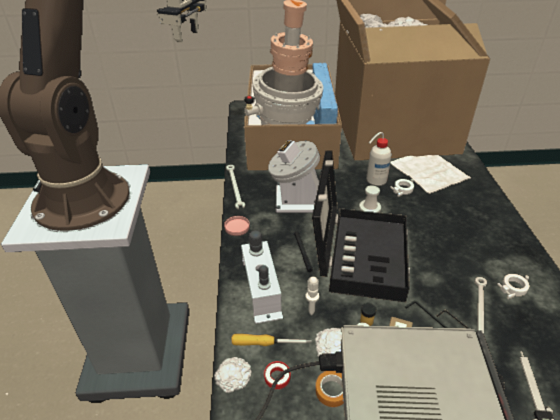

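View pics/wrist0.png

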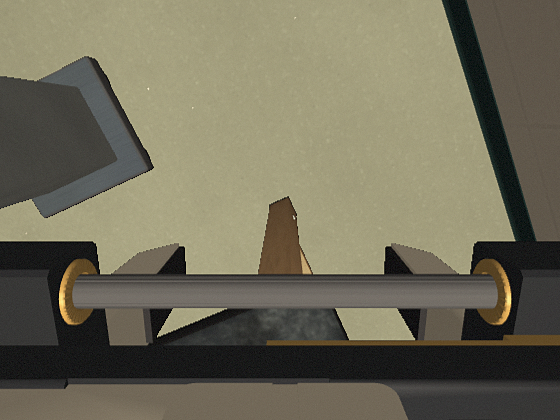

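Run:
```python
from h import *
crop('scene0',180,130,280,240,7);crop('scene0',250,225,390,325,5.5);crop('side0',255,130,335,220,6.5);crop('side0',220,210,340,330,5)
```

```text
(no output)
```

View pics/scene0_c180_130.png

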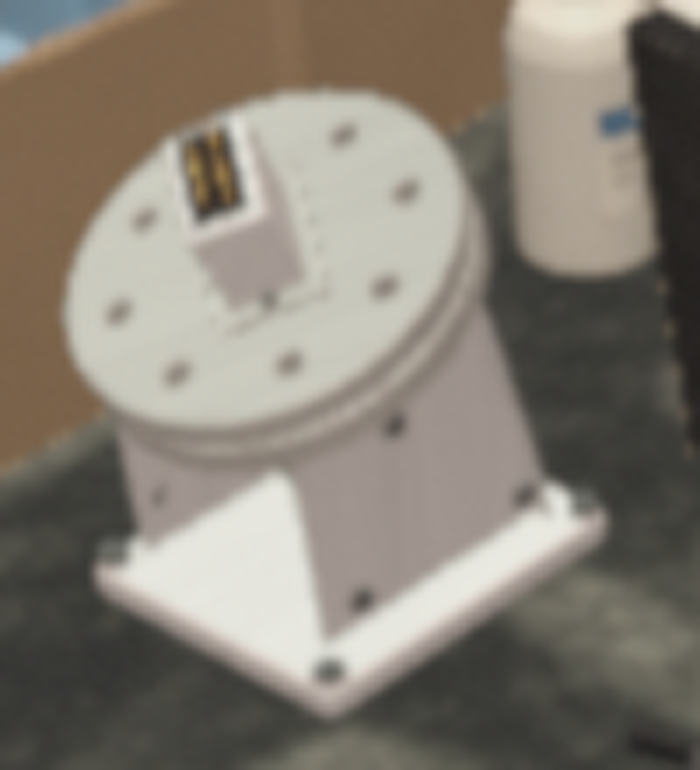

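View pics/scene0_c250_225.png

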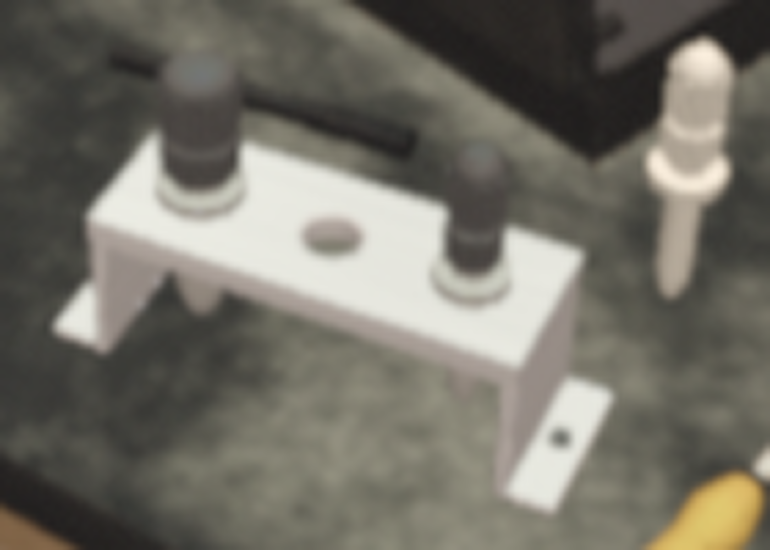

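View pics/side0_c255_130.png

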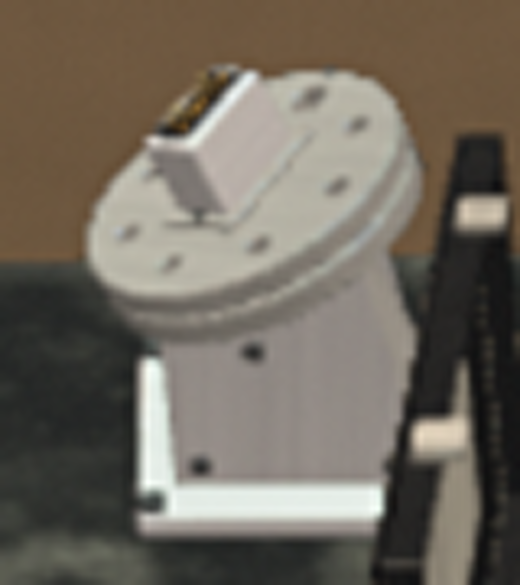

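View pics/side0_c220_210.png

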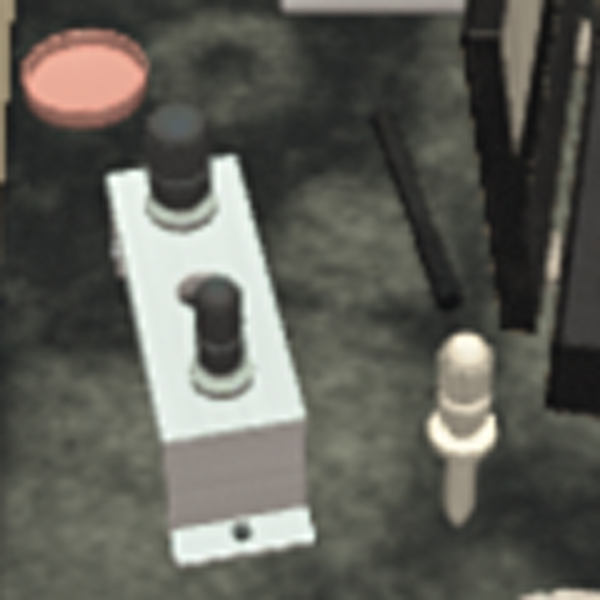

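```bash
cat > fl.py <<'E'
from h import *
np.set_printoptions(precision=4,suppress=True)
def fitflange(im,seed,box=0.09):
    P=cloud(im).reshape(-1,3);ok=(im['depth'].reshape(-1)>0)&(np.linalg.norm(P-seed,axis=1)<box);P=P[ok]
    rng=np.random.default_rng(0);best=None;bc=0
    for _ in range(600):
        a=P[rng.choice(len(P),3,replace=False)];n=np.cross(a[1]-a[0],a[2]-a[0]);L=np.linalg.norm(n)
        if L<1e-6: continue
        n/=L;n*=np.sign(n[2])
        if abs(np.degrees(np.arccos(n[2]))-25)>6: continue
        c=(abs((P-a[0])@n)<.0015)
        if c.sum()>bc: bc=c.sum();best=c
    for _ in range(3):
        Q=P[best];m=Q.mean(0);n=np.linalg.svd(Q-m)[2][2];n*=np.sign(n[2]);best=abs((P-m)@n)<.0015
    return P,Q,m,n
def frame(n):
    x=np.array([0,0,1])-n[2]*n;x/=np.linalg.norm(x);return x,np.cross(n,x)
def circ(Q,m,n):
    x,y=frame(n);q=np.c_[(Q-m)@x,(Q-m)@y]
    # hull boundary circle fit
    h=cv2.convexHull(q.astype(np.float32))[:,0]
    c=np.r_[np.linalg.lstsq(np.c_[2*h,np.ones(len(h))],(h**2).sum(1),rcond=None)[0]]
    r=np.sqrt(c[2]+c[0]**2+c[1]**2)
    return m+c[0]*x+c[1]*y,r
E
python3 - <<'E'
from fl import *
for t,px,holes in [('scene0',(223,185),[(145,218),(118,312),(177,373),(290,362),(383,287),(405,190),(343,133)]),('side0',(278,166),[(313,97),(358,125),(337,186),(260,245),(172,264),(128,234)])]:
    im=load(t);s=w(im,*px);P,Q,m,n=fitflange(im,s)
    C,r=circ(Q,m,n);x,y=frame(n)
    print(t,s,'n',n,np.degrees(np.arccos(n[2])),'up az',np.degrees(np.arctan2(x[1],x[0])),'C',C,'r',r,len(Q))
    sc,(ox,oy)=(7,(180,130)) if t=='scene0' else (6.5,(255,130))
    T=im['cam_to_world'];o=T[:3,3]
    for h in holes:
        u,v=ox+(h[0]+.5)/sc-.5,oy+(h[1]+.5)/sc-.5
        d=w(im,u,v,1.)-o;p=o+d*((C-o)@n)/(d@n);a=p-C
        print(h,np.degrees(np.arctan2(a@y,a@x)),np.hypot(a@x,a@y))
    top=P[(P-C)@n>.033];
    b=(top-C);b=b[np.hypot(b@x,b@y)<.04];q=np.c_[b@x,b@y];print('block top',len(q),q.mean(0),(b@n).mean(),cv2.minAreaRect(q.astype(np.float32)))
for t,L in [('side0',[('slim',215+0,0)])]:
    pass
E
```

```text
scene0 [ 0.5224 -0.086   0.116 ] n [-0.4234  0.0258  0.9056] 25.096948309294092 up az -3.486057428758906 C [ 0.5476 -0.0506  0.1284] r 0.05783287495897767 947
(145, 218) 87.36376459852461 0.057875796604310484
(118, 312) 126.67104538046028 0.049935099849116316
(177, 373) 173.2424476797412 0.0398578084161027
(290, 362) -127.51378125520387 0.034567044721504125
(383, 287) -70.04169175046931 0.0392630897864422
(405, 190) -22.174318888504626 0.04979162955647782
(343, 133) 16.279265037106352 0.058669454862538335
block top 192 [0.0053 0.0074] 0.03631599319286838 ((0.0061474028043448925, 0.009476469829678535), (0.047525081783533096, 0.025738811120390892), 52.188262939453125)
side0 [ 0.5252 -0.0532  0.115 ] n [-0.4216  0.0311  0.9062] 25.01104599510642 up az -4.218488766094417 C [ 0.5552 -0.0454  0.1284] r 0.06059660042704321 558
(313, 97) 50.44909135792273 0.05599537619995169
(358, 125) 11.798108825456872 0.0543831959704853
(337, 186) -28.914803316932495 0.04958435563595893
(260, 245) -74.23295603104536 0.0443433511231365
(172, 264) -125.88576816322384 0.04056126623782012
(128, 234) -178.3583123989153 0.042820372443729035
block top 113 [0.0058 0.0016] 0.03647474615944462 ((0.004845651797950268, 0.004401242360472679), (0.047857508063316345, 0.028419826179742813), 52.114322662353516)
```

Run:
```python
from fl import *
from scipy.optimize import least_squares
for t,px,holes in [('scene0',(223,185),[(145,218),(118,312),(177,373),(290,362),(383,287),(405,190),(343,133)]),('side0',(278,166),[(313,97),(358,125),(337,186),(260,245),(172,264),(128,234)])]:
    im=load(t);s=w(im,*px);P,Q,m,n=fitflange(im,s)
    C,r=circ(Q,m,n);x,y=frame(n)
    sc,(ox,oy)=(7,(180,130)) if t=='scene0' else (6.5,(255,130))
    o=im['cam_to_world'][:3,3];H=[]
    for h in holes:
        u,v=ox+(h[0]+.5)/sc-.5,oy+(h[1]+.5)/sc-.5
        d=w(im,u,v,1.)-o;p=o+d*((C-o)@n)/(d@n);H.append([(p-C)@x,(p-C)@y])
    H=np.array(H)
    def f(p):
        a=np.arctan2(H[:,1]-p[1],H[:,0]-p[0]);k=np.round((a-p[2])/(np.pi/4))
        th=p[2]+k*np.pi/4
        return (H-p[:2]-.048*np.c_[np.cos(th),np.sin(th)]).ravel()
    best=min((least_squares(f,[.005,.005,t0]) for t0 in np.linspace(0,.7,6)),key=lambda r:r.cost)
    p=best.x;C2=C+p[0]*x+p[1]*y
    a=np.degrees(np.arctan2(H[:,1]-p[1],H[:,0]-p[0]));print(t,'C',C2,'ph',np.degrees(p[2]),a,'res',np.sqrt(best.cost*2/len(H)))
    b=P-C2;b=b[(b@n>.034)&(np.hypot(b@x,b@y)<.035)];rc=cv2.minAreaRect(np.c_[b@x,b@y].astype(np.float32));print('block',rc)
# pins
for t,c in [('scene0',[(200,75),(480,155),(333,237)]),('side0',[(180,125),(220,290),(222,372)])]:
    im=load(t);sc,(ox,oy)=(5.5,(250,225)) if t=='scene0' else (5,(220,210))
    for h in c: 
        u,v=ox+h[0]/sc,oy+h[1]/sc;print(t,h,w(im,u,v))
    P=cloud(im).reshape(-1,3);print('table',)
    for a,bb in [('slim',.0),]:
        pass
    tops=P[(P[:,2]>.095)&(P[:,2]<.125)&(P[:,0]>.3)&(P[:,0]<.5)&(P[:,1]>-.5)&(P[:,1]<-.1)]
    import scipy.cluster.hierarchy as hc
    l=hc.fcluster(hc.linkage(tops),.012,'distance')
    for i in set(l): q=tops[l==i];print(len(q),q.mean(0),q.min(0),q.max(0))
    pl=P[(abs(P[:,2]-.06)<.003)&(P[:,0]>.3)&(P[:,0]<.5)&(P[:,1]>-.5)&(P[:,1]<-.15)];print('rack',len(pl),pl.mean(0),cv2.minAreaRect(pl[:,:2].astype(np.float32)))
```

```text
scene0 C [ 0.5557 -0.0405  0.1319] ph 51.95981514364695 [  96.7165  142.1927 -173.0395 -127.6551  -83.7781  -37.7418    7.0174] res 0.0004018708772741246
block ((-0.0017066886648535728, -0.0014189686626195908), (0.04747457057237625, 0.024988312274217606), 51.70668029785156)
side0 C [ 0.5606 -0.0407  0.1308] ph 52.28852245146621 [  51.7378    7.2185  -37.5652  -82.33   -127.7579 -172.5692] res 0.0004907149259017198
block ((-0.0007712622173130512, -0.000687064602971077), (0.047857511788606644, 0.028419826179742813), 52.114322662353516)
scene0 (200, 75) [ 0.4531 -0.2956  0.1166]
scene0 (480, 155) [ 0.4719 -0.3863  0.1149]
scene0 (333, 237) [ 0.4753 -0.3328  0.0506]
table
140 [ 0.4694 -0.3868  0.1067] [ 0.4632 -0.3949  0.095 ] [ 0.4799 -0.3752  0.1157]
212 [ 0.4544 -0.2931  0.1078] [ 0.4449 -0.3033  0.0951] [ 0.4705 -0.2762  0.1169]
rack 1423 [ 0.4615 -0.3435  0.0603] ((0.4658718407154083, -0.3368784189224243), (0.05944058299064636, 0.15079280734062195), 7.605984687805176)
side0 (180, 125) [ 0.4661 -0.2959  0.1131]
side0 (220, 290) [ 0.4794 -0.3904  0.1152]
side0 (222, 372) [ 0.4786 -0.392   0.0706]
table
98 [ 0.4779 -0.3881  0.1068] [ 0.4693 -0.3941  0.095 ] [ 0.4869 -0.3791  0.1152]
147 [ 0.4641 -0.2944  0.1076] [ 0.4511 -0.303   0.0952] [ 0.4765 -0.2784  0.1153]
rack 998 [ 0.4695 -0.3436  0.0596] ((0.4711796045303345, -0.3357156813144684), (0.05610715597867966, 0.1538960039615631), 8.298707962036133)
```

Run:
```python
from fl import *
P=np.concatenate([cloud(load(t))[load(t)['depth']>0] for t in ('scene0','side0')])
print('cols y from .60 to -.50 step .05; val cm')
for x in np.arange(.1,.9,.05):
    r=[]
    for y in np.arange(.6,-.5,-.05):
        s=(abs(P[:,0]-x)<.025)&(abs(P[:,1]-y)<.025);r.append('%4d'%round(100*P[s,2].max()) if s.sum()>2 else '   .')
    print('%.2f'%x,''.join(r))
```

```text
cols y from .60 to -.50 step .05; val cm
0.10  -75 -75 -75 -75 -75 -75 -75 -75 -66   0  48  49  49   7   2   0 -66 -75   .   .   .   .
0.15  -75 -75 -75 -75 -75 -75 -75 -75 -66   0   0   0   1   0   0   0 -66 -75   .   .   .   .
0.20  -75  35  34 -75 -75 -75 -75 -75 -75 -75 -67 -69 -75 -75 -75 -75 -75 -75   .   .   .   .
0.25   30  35  36  33 -75 -75 -75 -75 -75 -75 -75 -75 -75 -75 -75 -75 -75 -75   .   .   .   .
0.30   34  34   .   . -75 -75 -75 -75 -75   .   .   .   .   .   .   .   .   .   .   .   .   .
0.35    .   0   0   0   0   0   0   0   0   0   0   0   0   0   0   0   0   0   0   0   0   0
0.40  -75   1   0   0   0   0   1   0   0   1   1   1   1   1   1   1   0   0   0   0   0   2
0.45  -75   6  14  14  14  14  14  23  23  22  21   0   0   1   1   1   0   6  12   8  12   2
0.50    . -76  14  13  13  13  23  24  34  34  23   0  12  16  12   0   0   6  11   6  12   2
0.55  -76 -75  14  13  13   8 -75  35  43  43  23   0  17  17  14   0   1   2  21  21  11   6
0.60  -75 -75  14  13   5 -75 -75  34  43  43  23   0  16  16  16  21  21  21  21  21  10   3
0.65  -75 -75  14  18  17  18  17  23  34  33  21   0   5  14   2  21  21  24   5   5   5   4
0.70  -75 -75  14  39  18  18  39  39  39  18  15   0   0   0   0  33   3   3   3   3   5   4
0.75  -75 -75  14  38  38  39  39  39  39  39  29  10  16   1   7   5   3   3   3   5   5   3
0.80  -76 -75 -75  36 -75  35  35  35  35  32  29  15  16   0   1   5   5   5   5   5   1   1
0.85    .   .   .  36   .  35  35  35  35  32   1   0  10   2   0   0   0   0   0   0   0   1
```

```bash
cat > mv.py <<'E'
import sys
from h import *
np.set_printoptions(precision=2,suppress=True)
# args x y z [jaw az deg]
o=observe();Rm=R.from_rotvec(o['ee_rot']).as_matrix();p=o['position']
az=np.degrees(np.arctan2(Rm[1,1],Rm[0,1]))
print('t',o['clock'],'pos',p*100,'jawaz',az,'tilt',np.degrees(np.arccos(-Rm[2,2])),'F',o['force'],'w',o['width'],'q',np.array(o['joints']))
if len(sys.argv)>3:
    t=np.array([float(a) for a in sys.argv[1:4]]);d=t-p;print('tool delta cm',Rm.T@d*100,'len',np.linalg.norm(d)*100)
    if len(sys.argv)>4: print('turn',-((float(sys.argv[4])-az+180)%360-180))
E
python3 mv.py .33 .25 .32 -45
```

```text
t 0.15 pos [25.46 57.03 22.61] jawaz 65.94514796276755 tilt 0.07296238265718645 F [ 0.6   1.15 -1.19] w 1.0031158853485962 q [-1.25  0.44  0.02  1.57 -0.01  1.13 -0.08]
tool delta cm [-19.94 -26.19  -9.35] len 34.22224977909683
turn 110.94514796276755
```

arm_command --deltas '[{"xyz": [-2.4,-3,-1.1],"turn": 7},{"xyz": [-4.8,-6,-2.2],"turn": 14},{"xyz": [-7.2,-9,-3.3],"turn": 21},{"xyz": [-9.6,-12,-4.4],"turn": 28},{"xyz": [-12,-15,-5.5],"turn": 35}]'

```text
schema error: expected keys xyz, turn, jaw
```

```bash
python3 mv.py .33 .15 .32 -45
```

```text
t 0.15 pos [25.46 57.03 22.61] jawaz 65.94514796276755 tilt 0.07296238265718645 F [ 0.6   1.15 -1.19] w 1.0031158853485962 q [-1.25  0.44  0.02  1.57 -0.01  1.13 -0.08]
tool delta cm [-24.02 -35.32  -9.34] len 43.72464383048266
turn 110.94514796276755
```

arm_command --deltas '[{"xyz": [-2.4,-3,-1.1],"turn": 7,"jaw": 0},{"xyz": [-4.8,-6,-2.2],"turn": 14,"jaw": 0},{"xyz": [-7.2,-9,-3.3],"turn": 21,"jaw": 0},{"xyz": [-9.6,-12,-4.4],"turn": 28,"jaw": 0},{"xyz": [-12,-15,-5.5],"turn": 35,"jaw": 0}]'

```text
clock: 0.57
position: [0.3031, 0.3825, 0.2814]
ee_rot: [-1.556, -2.729, 0.003]
force: [0.3, 0.0, 1.1]
width: 1.002
```

```bash
python3 mv.py .33 .15 .32 -45
```

```text
t 0.5667 pos [30.31 38.25 28.14] jawaz 30.600437842210653 tilt 0.10062947183532565 F [0.29 0.03 1.11] w 1.0018560371384633 q [-1.17  0.16  0.19  1.82 -0.03  1.16 -0.44]
tool delta cm [-21.39  -9.53  -3.82] len 23.724358653917534
turn 75.60043784221065
```

arm_command --deltas '[{"xyz": [-3.6,-1.6,-0.6],"turn": 7,"jaw": 0},{"xyz": [-7.2,-3.2,-1.2],"turn": 14,"jaw": 0},{"xyz": [-10.8,-4.8,-1.8],"turn": 21,"jaw": 0},{"xyz": [-14.4,-6.4,-2.4],"turn": 28,"jaw": 0},{"xyz": [-18,-8,-3],"turn": 35,"jaw": 0}]'

```text
clock: 0.98
position: [0.3256, 0.1849, 0.3118]
ee_rot: [2.311, 2.128, -0.003]
force: [0.8, 0.1, 0.2]
width: 1.0
```

```bash
python3 mv.py .42 .02 .31 -45
```

```text
t 0.9833 pos [32.56 18.49 31.18] jawaz -4.736612586317207 tilt 0.09146327891449572 F [0.85 0.07 0.22] w 0.9999786186937172 q [-1.02 -0.08  0.34  2.    0.03  1.23 -0.78]
tool delta cm [-15.66  10.77   0.19] len 19.004097367770566
turn 40.26338741368278
```

arm_command --deltas '[{"xyz": [-3.2,1,0],"turn": 7,"jaw": 0},{"xyz": [-6.4,3,0],"turn": 14,"jaw": 0},{"xyz": [-9.6,5.4,0.1],"turn": 21,"jaw": 0},{"xyz": [-12.6,8,0.2],"turn": 28,"jaw": 0},{"xyz": [-15.6,10.7,0.2],"turn": 35,"jaw": 0}]'

```text
clock: 1.4
position: [0.4195, 0.0187, 0.3101]
ee_rot: [-2.848, -1.326, 0.001]
force: [1.4, 1.0, 1.0]
width: 1.001
```

```bash
python3 - <<'E'
from h import *
grab('wrist','wrist1')
E
python3 mv.py .555 -.045 .26 -49
```

```text
t 1.45 pos [42.36  1.24 31.07] jawaz -40.96165382027096 tilt 0.2540558362617739 F [ 3.44 -4.31  0.8 ] w 0.998393964397032 q [-0.77 -0.    0.62  1.93  0.01  1.21 -0.86]
tool delta cm [ 4.28 13.66  5.13] len 15.205511811609712
turn 8.038346179729047
```

View pics/wrist1.png

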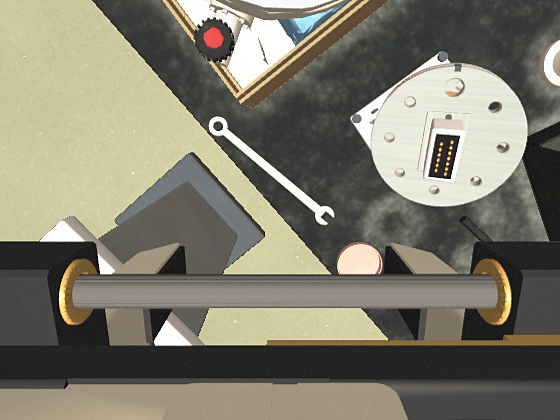

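arm_command --deltas '[{"xyz": [0,3.5,0],"turn": 3,"jaw": 0},{"xyz": [0,7,0],"turn": 6,"jaw": 0},{"xyz": [0,10.5,1],"turn": 8,"jaw": 0},{"xyz": [0,13,2],"turn": 8,"jaw": 0},{"xyz": [0,13,2],"turn": 8,"jaw": 0}]'

```text
clock: 1.87
position: [0.5236, -0.0764, 0.2893]
ee_rot: [2.938, 1.093, -0.001]
force: [-0.6, -0.1, -0.1]
width: 1.0
```

```bash
python3 - <<'E'
from h import *
grab('wrist','wrist2')
E
python3 mv.py .555 -.045 .26 -49
```

```text
t 1.9167 pos [52.22 -7.48 28.98] jawaz -49.150410760951225 tilt 0.31949999650977856 F [-0.8   0.07  0.93] w 0.9977501919920977 q [-0.55  0.25  0.75  1.76 -0.18  1.2  -0.61]
tool delta cm [ 4.44 -0.12  2.97] len 5.343830258380666
turn -0.15041076095121753
```

View pics/wrist2.png

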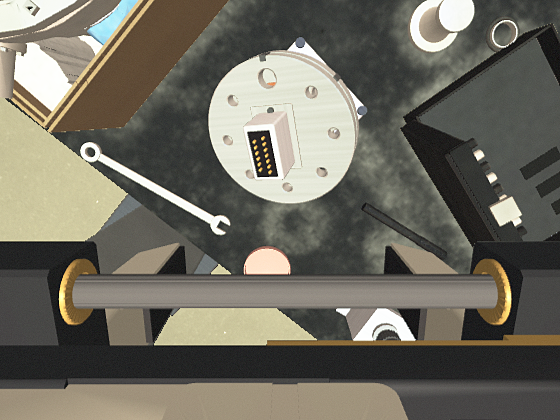

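Run:
```python
from h import *
crop('wrist2',200,35,370,210,4.4)
```

```text
(no output)
```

View pics/wrist2_c200_35.png

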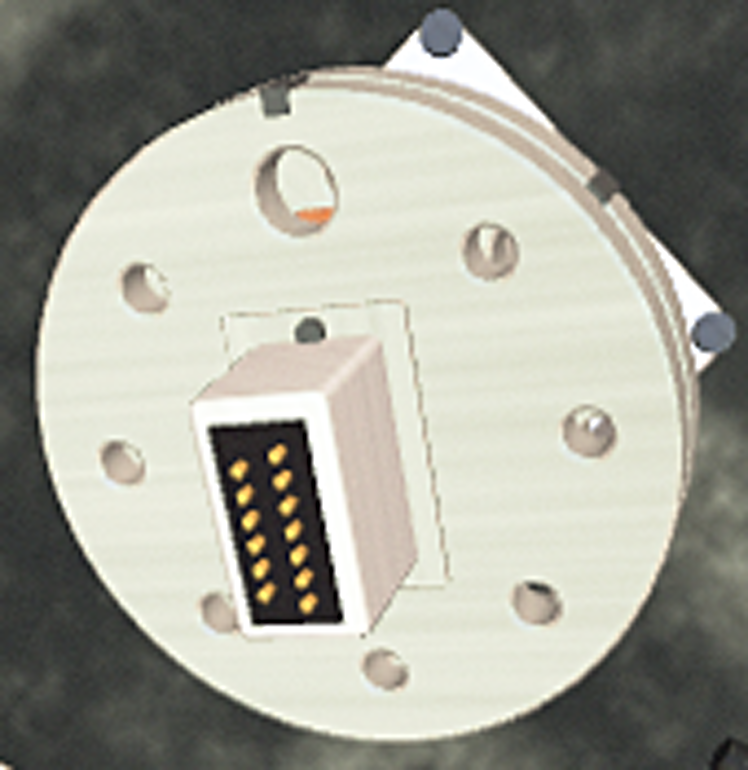

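```bash
cat > holes.py <<'E'
from fl import *
from scipy.optimize import least_squares
def solve(im,holes,seedpx,n0=None):
    s=w(im,*seedpx);P,Q,m,n=fitflange(im,s)
    if n0 is not None: n=n0/np.linalg.norm(n0)
    x,y=frame(n);o=im['cam_to_world'][:3,3];H=[]
    for u,v in holes:
        d=w(im,u,v,1.)-o;p=o+d*((m-o)@n)/(d@n);H.append([(p-m)@x,(p-m)@y])
    H=np.array(H)
    def f(p):
        a=np.arctan2(H[:,1]-p[1],H[:,0]-p[0]);k=np.round((a-p[2])/(np.pi/4));th=p[2]+k*np.pi/4
        return (H-p[:2]-.048*np.c_[np.cos(th),np.sin(th)]).ravel()
    best=min((least_squares(f,[*H.mean(0),t0]) for t0 in np.linspace(0,.7,6)),key=lambda r:r.cost)
    p=best.x;C=m+p[0]*x+p[1]*y;a=np.degrees(np.arctan2(H[:,1]-p[1],H[:,0]-p[0]))
    print('n',n,'C',C,'ph',np.degrees(p[2]),'ang',a,'res mm',1e3*np.sqrt(best.cost*2/len(H)),'upaz',np.degrees(np.arctan2(x[1],x[0])))
    b=P-C;b=b[(b@n>.034)&(np.hypot(b@x,b@y)<.035)]
    if len(b)>20: print('block',cv2.minAreaRect(np.c_[b@x,b@y].astype(np.float32)))
    return C,n,x,y
E
python3 - <<'E'
from holes import *
im=load('wrist2')
hs=[(297,190),(146,287),(123,462),(385,669),(537,603),(589,432),(490,250)]
hs=[(200+a/4.4,35+b/4.4) for a,b in hs]
C,n,x,y=solve(im,hs,(300,165))
def pl(u,v,C):
    o=im['cam_to_world'][:3,3];d=w(im,u,v,1.)-o;return o+d*((C-o)@n)/(d@n)
Cp=C-.012*n
a=pl(200+601/4.4,35+186/4.4,Cp)-Cp;print('port notch ang',np.degrees(np.arctan2(a@y,a@x)),np.linalg.norm(a))
a=pl(200+276/4.4,35+100/4.4,C)-C;print('fl notch ang',np.degrees(np.arctan2(a@y,a@x)),np.linalg.norm(a))
print('rack',)
P=cloud(im)
E
```

```text
n [-0.4221  0.0301  0.9061] C [ 0.5587 -0.0404  0.1315] ph 7.22112245827335 ang [  52.109    96.9877  142.2977 -127.7957  -82.8255  -37.7855    7.5596] res mm 0.20253887334077486 upaz -4.0754083677338695
block ((-0.0005861115641891956, 0.0005455110222101212), (0.04577553644776344, 0.026061326265335083), 52.55274963378906)
port notch ang 0.1254272700254957 0.06562866040987865
fl notch ang 52.8620816996421 0.06315792530564308
rack
```

```bash
python3 - <<'E'
from fl import *
for t in ('scene0','side0','wrist2'):
    im=load(t);P=cloud(im)[im['depth']>0]
    s=P[(P[:,2]>.19)&(P[:,0]>.42)&(P[:,0]<.7)&(P[:,1]>.0)&(P[:,1]<.2)&(P[:,2]<.33)]
    print(t,len(s),[ (round(x,2),round(s[abs(s[:,0]-x)<.01,1].min(),3)) for x in np.arange(.44,.7,.02) if (abs(s[:,0]-x)<.01).any()])
E
python3 mv.py .547 -.0396 .22 -49
```

```text
scene0 4061 [(np.float64(0.44), np.float64(0.124)), (np.float64(0.46), np.float64(0.123)), (np.float64(0.48), np.float64(0.127)), (np.float64(0.5), np.float64(0.108)), (np.float64(0.52), np.float64(0.1)), (np.float64(0.54), np.float64(0.095)), (np.float64(0.56), np.float64(0.094)), (np.float64(0.58), np.float64(0.095)), (np.float64(0.6), np.float64(0.101)), (np.float64(0.62), np.float64(0.112)), (np.float64(0.64), np.float64(0.125)), (np.float64(0.66), np.float64(0.163))]
side0 2739 [(np.float64(0.44), np.float64(0.132)), (np.float64(0.46), np.float64(0.123)), (np.float64(0.48), np.float64(0.127)), (np.float64(0.5), np.float64(0.116)), (np.float64(0.52), np.float64(0.104)), (np.float64(0.54), np.float64(0.095)), (np.float64(0.56), np.float64(0.095)), (np.float64(0.58), np.float64(0.095)), (np.float64(0.6), np.float64(0.1)), (np.float64(0.62), np.float64(0.106)), (np.float64(0.64), np.float64(0.121)), (np.float64(0.66), np.float64(0.146))]
wrist2 3015 [(np.float64(0.5), np.float64(0.115)), (np.float64(0.52), np.float64(0.105)), (np.float64(0.54), np.float64(0.099)), (np.float64(0.56), np.float64(0.099))]
t 1.9167 pos [52.22 -7.48 28.98] jawaz -49.150410760951225 tilt 0.31949999650977856 F [-0.8   0.07  0.93] w 0.9977501919920977 q [-0.55  0.25  0.75  1.76 -0.18  1.2  -0.61]
tool delta cm [ 4.2  -1.07  6.97] len 8.204947291491994
turn -0.15041076095121753
```

Clear of the pump (≥4 cm). Go above the block, pre-close to ~45 mm.

arm_command --deltas '[{"xyz": [2,-0.5,1],"turn": 0,"jaw": 130},{"xyz": [4.2,-1.1,3],"turn": 0,"jaw": 130},{"xyz": [4.2,-1.1,5],"turn": 0,"jaw": 130},{"xyz": [4.2,-1.1,7],"turn": 0,"jaw": 130},{"xyz": [4.2,-1.1,7],"turn": 0,"jaw": 130}]' --force 20

```text
clock: 2.33
position: [0.5442, -0.0374, 0.2167]
ee_rot: [2.94, 1.099, -0.01]
force: [-1.5, 0.7, 0.5]
width: 0.685
```

```bash
python3 - <<'E'
from h import *
grab('wrist','wrist3')
E
python3 mv.py .547 -.0396 .149 -49
```

```text
t 2.3833 pos [54.5  -3.81 21.86] jawaz -49.07785346906636 tilt 0.3459160724355067 F [ 0.44 -0.07  0.97] w 0.647048713640692 q [-0.55  0.36  0.71  1.82 -0.26  1.06 -0.61]
tool delta cm [0.09 0.23 6.96] len 6.9685380472572875
turn -0.07785346906635482
```

View pics/wrist3.png

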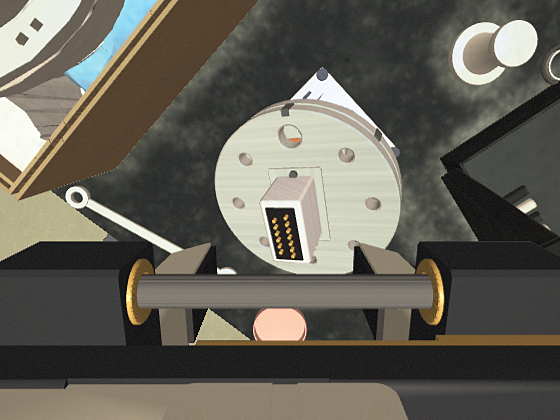

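arm_command --deltas '[{"xyz": [0.1,0.2,0.5],"turn": 0,"jaw": 130},{"xyz": [0.1,0.2,2.2],"turn": 0,"jaw": 130},{"xyz": [0.1,0.2,4],"turn": 0,"jaw": 130},{"xyz": [0.1,0.2,5.5],"turn": 0,"jaw": 130},{"xyz": [0.1,0.2,6.9],"turn": 0,"jaw": 130}]'

```text
clock: 2.8
position: [0.5475, -0.0391, 0.1502]
ee_rot: [2.94, 1.097, -0.004]
force: [-0.0, 0.3, 0.2]
width: 0.495
```

```bash
python3 - <<'E'
from h import *
grab('wrist','wrist4');grab('scene','scene4')
crop('scene4',150,90,300,230,5)
E
python3 mv.py .547 -.0396 .149 -49
```

```text
t 2.9 pos [54.62 -3.91 14.91] jawaz -49.07345283463228 tilt 0.38708023437826916 F [-0.75  0.73  0.43] w 0.49237905235928486 q [-0.51  0.44  0.66  1.89 -0.33  0.92 -0.54]
tool delta cm [0.03 0.09 0.01] len 0.09936428828079708
turn -0.0734528346322918
```

View pics/scene4_c150_90.png

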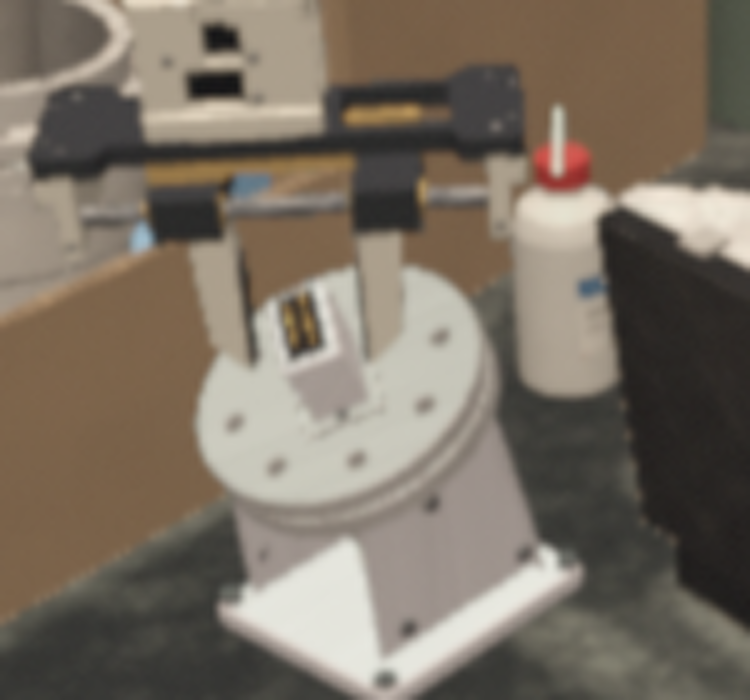

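View pics/wrist4.png

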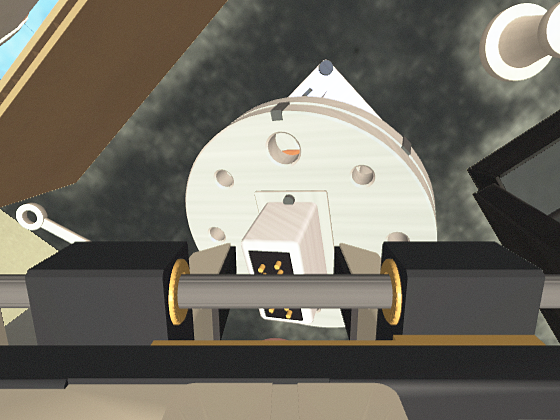

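arm_command --deltas '[{"xyz": [0,0.1,0],"turn": 0,"jaw": 172},{"xyz": [0,0.1,0],"turn": 4,"jaw": 172},{"xyz": [0,0.1,0],"turn": 9,"jaw": 172},{"xyz": [0,0.1,0],"turn": 14,"jaw": 172},{"xyz": [0,0.1,0],"turn": 19,"jaw": 172}]' --force 15

```text
clock: 3.32
position: [0.546, -0.0389, 0.1509]
ee_rot: [3.084, 0.592, -0.01]
force: [-8.0, 3.5, 7.9]
width: 0.336
```

```bash
python3 mv.py .547 -.0396 .149 -94.1
```

```text
t 3.3167 pos [54.6  -3.89 15.09] jawaz -68.26379900932845 tilt 0.3646059642958307 F [-7.99  3.51  7.88] w 0.33597422333258686 q [-0.57  0.46  0.75  1.9  -0.39  0.94 -0.82]
tool delta cm [0.07 0.1  0.18] len 0.2230572795791348
turn 25.836200990671557
```

arm_command --deltas '[{"xyz": [0.1,0.1,0.1],"turn": 6,"jaw": 172},{"xyz": [0.1,0.1,0.1],"turn": 12,"jaw": 172},{"xyz": [0.1,0.1,0.1],"turn": 18,"jaw": 172},{"xyz": [0.1,0.1,0.1],"turn": 24,"jaw": 172},{"xyz": [0.1,0.1,0.1],"turn": 26,"jaw": 172}]' --force 15

```text
clock: 3.73
position: [0.5471, -0.039, 0.1512]
ee_rot: [3.138, -0.125, -0.009]
force: [-4.0, 0.9, 0.8]
width: 0.324
```

```bash
python3 - <<'E'
from h import *
grab('wrist','wrist5')
E
python3 mv.py .547 -.0396 .149 -94.1
```

```text
t 3.7833 pos [54.72 -3.9  15.11] jawaz -94.51877742117891 tilt 0.3454343601566373 F [-4.19  2.46  2.38] w 0.3248257822564943 q [-0.64  0.51  0.88  1.9  -0.47  0.97 -1.19]
tool delta cm [-0.01  0.06  0.21] len 0.22400600570005713
turn -0.41877742117890193
```

View pics/wrist5.png

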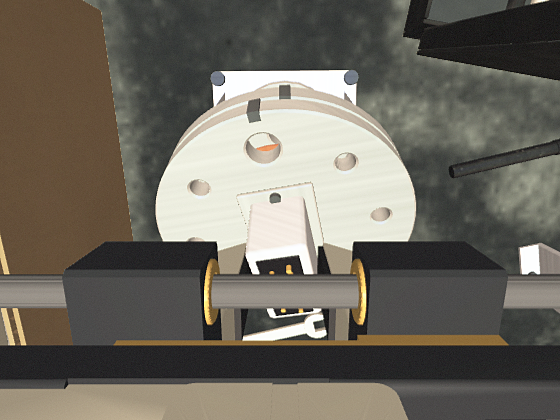

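arm_command --deltas '[{"xyz": [0,0,0],"turn": 0,"jaw": 200},{"xyz": [0,0,0],"turn": 0,"jaw": 200},{"xyz": [0,0,0],"turn": 0,"jaw": 200},{"xyz": [0,0,0],"turn": 0,"jaw": 200},{"xyz": [0,0,0],"turn": 0,"jaw": 200}]' --force 40

```text
clock: 4.2
position: [0.5477, -0.0392, 0.1517]
ee_rot: [3.138, -0.123, -0.007]
force: [0.3, -2.0, 0.5]
width: 0.293
```

```bash
python3 - <<'E'
from h import *
grab('wrist','wrist6');crop('wrist6',140,60,440,260,2.6)
E
python3 mv.py .547 -.0396 .149 -94.1
```

```text
t 4.25 pos [54.77 -3.92 15.17] jawaz -94.500867837755 tilt 0.2814653646413229 F [ 0.11 -0.53  0.8 ] w 0.2910833581054863 q [-0.64  0.5   0.88  1.9  -0.47  0.97 -1.19]
tool delta cm [-0.06  0.05  0.27] len 0.2809276296819076
turn -0.40086783775501544
```

View pics/wrist6_c140_60.png

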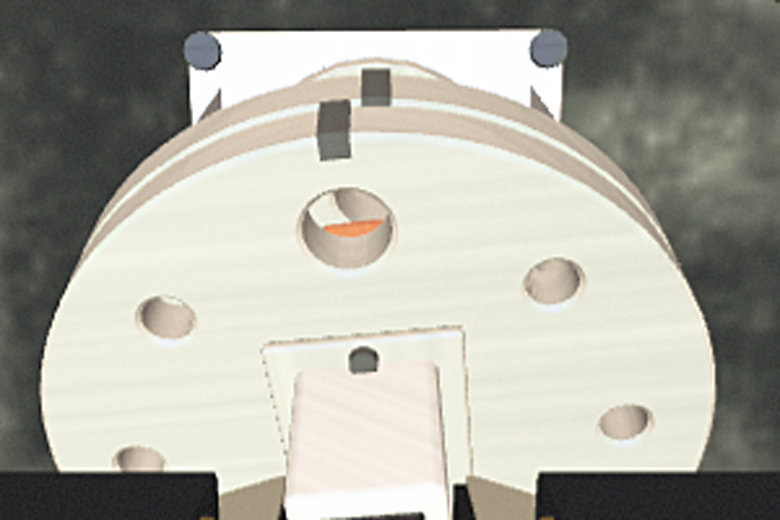

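arm_command --deltas '[{"xyz": [0,0,0],"turn": 0,"jaw": 215},{"xyz": [0,0,0],"turn": 0,"jaw": 215},{"xyz": [0,0,0],"turn": 0,"jaw": 215},{"xyz": [0,0,0],"turn": 0,"jaw": 215}]' --force 40

```text
clock: 4.58
position: [0.5477, -0.0392, 0.1518]
ee_rot: [3.138, -0.123, -0.007]
force: [-0.8, -1.4, -2.3]
width: 0.286
```

```bash
python3 - <<'E'
from h import *
grab('wrist','wrist7');crop('wrist7',140,60,440,260,2.6)
E
python3 mv.py .547 -.0396 .149 -94.1
```

```text
t 4.6333 pos [54.77 -3.92 15.17] jawaz -94.49922843827268 tilt 0.277544001077588 F [-0.85 -1.03 -0.78] w 0.2886303216838337 q [-0.64  0.5   0.88  1.9  -0.47  0.97 -1.19]
tool delta cm [-0.07  0.05  0.27] len 0.28643549734940377
turn -0.3992284382727007
```

View pics/wrist7_c140_60.png

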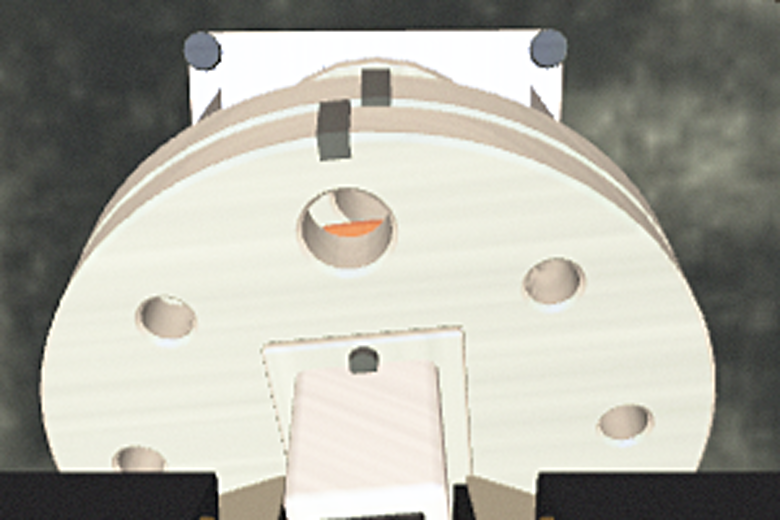

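Run:
```python
from holes import *
im=load('wrist7')
hs=[(140+a/2.6,60+b/2.6) for a,b in [(346,228),(166,318),(554,281),(625,422)]]
C,n,x,y=solve(im,hs,(230,200))
C=np.array([.5587,-.0404,.1315]);n=np.array([-.4221,.0301,.9061]);x,y=frame(n);o=im['cam_to_world'][:3,3]
for u,v in hs:
    d=w(im,u,v,1.)-o;p=o+d*((C-o)@n)/(d@n)-C;print(np.degrees(np.arctan2(p@y,p@x)),np.linalg.norm(p))
```

```text
bash:  1194 Killed                     python3 - <<'E'
from holes import *
im=load('wrist7')
hs=[(140+a/2.6,60+b/2.6) for a,b in [(346,228),(166,318),(554,281),(625,422)]]
C,n,x,y=solve(im,hs,(230,200))
C=np.array([.5587,-.0404,.1315]);n=np.array([-.4221,.0301,.9061]);x,y=frame(n);o=im['cam_to_world'][:3,3]
for u,v in hs:
    d=w(im,u,v,1.)-o;p=o+d*((C-o)@n)/(d@n)-C;print(np.degrees(np.arctan2(p@y,p@x)),np.linalg.norm(p))
E
```

```bash
sed -i 's/np.linalg.svd(Q-m)\[2\]/np.linalg.svd(Q-m,full_matrices=False)[2]/' fl.py
python3 - <<'E'
from holes import *
im=load('wrist7')
hs=[(140+a/2.6,60+b/2.6) for a,b in [(346,228),(166,318),(554,281),(625,422)]]
C,n,x,y=solve(im,hs,(230,200))
C=np.array([.5587,-.0404,.1315]);n=np.array([-.4221,.0301,.9061]);x,y=frame(n);o=im['cam_to_world'][:3,3]
for u,v in hs:
    d=w(im,u,v,1.)-o;p=o+d*((C-o)@n)/(d@n)-C;print(np.degrees(np.arctan2(p@y,p@x)),np.linalg.norm(p))
E
```

```text
n [-0.4217  0.0305  0.9062] C [ 0.5704 -0.0452  0.1371] ph 28.378660024746463 ang [  14.939    68.3435  -48.1907 -101.556 ] res mm 11.928816290742185 upaz -4.131919144244836
block ((-0.0020269546657800674, 0.005930539220571518), (0.04778800159692764, 0.06274212896823883), 74.53304290771484)
6.099358705508313 0.04769036769805744
51.39359303447588 0.047666346928998994
-39.46661566542107 0.04759454014994132
-84.77799476283963 0.04775084149550005
```

arm_command --deltas '[{"xyz": [0,0,0],"turn": 2,"jaw": 215},{"xyz": [0,0,0],"turn": 4,"jaw": 215},{"xyz": [0,0,0],"turn": 6,"jaw": 215},{"xyz": [0,0,0],"turn": 6,"jaw": 215},{"xyz": [0,0,0],"turn": 6,"jaw": 215}]' --force 40

```text
clock: 5.05
position: [0.5476, -0.0396, 0.1518]
ee_rot: [3.127, -0.287, -0.007]
force: [-1.1, -3.7, -0.9]
width: 0.282
```

```bash
python3 - <<'E'
from h import *
grab('wrist','wrist8');crop('wrist8',140,60,440,260,2.6)
E
python3 mv.py .547 -.0396 .149 -94.1
```

```text
t 5.1 pos [54.76 -3.96 15.18] jawaz -100.46667905563629 tilt 0.28488634693523585 F [-0.4  -3.67 -1.62] w 0.28114991703710646 q [-0.66  0.51  0.91  1.9  -0.49  0.97 -1.28]
tool delta cm [-0.06  0.01  0.28] len 0.2839394230243632
turn -6.366679055636297
```

View pics/wrist8_c140_60.png

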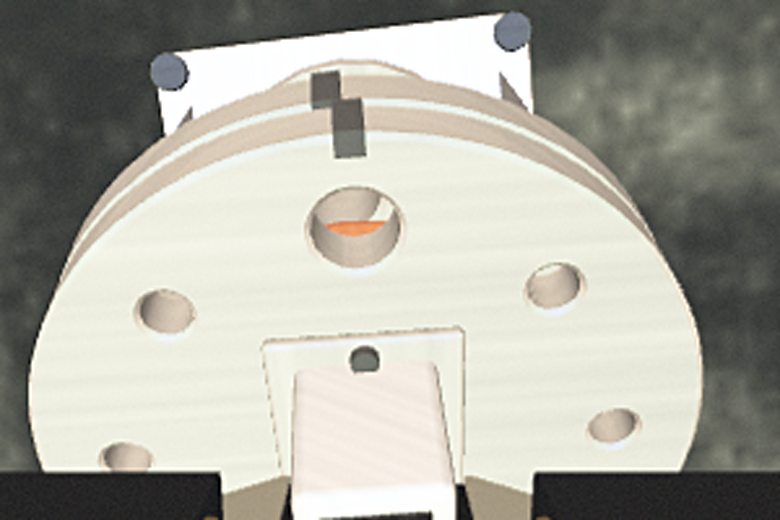

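```bash
cat > ang.py <<'E'
from fl import *
import sys
C=np.array([.5587,-.0404,.1315]);n=np.array([-.4221,.0301,.9061]);n/=np.linalg.norm(n);x,y=frame(n)
def ang(im,hs):
    o=im['cam_to_world'][:3,3]
    for u,v in hs:
        d=w(im,u,v,1.)-o;p=o+d*((C-o)@n)/(d@n)-C;print(np.degrees(np.arctan2(p@y,p@x)),np.linalg.norm(p))
E
python3 -c "
from ang import *
ang(load('wrist8'),[(140+a/2.6,60+b/2.6) for a,b in [(355,227),(166,312),(554,285),(613,425)]])"
```

```text
-3.012964174235247 0.04760095932096195
42.21660617614974 0.047514002616486244
-48.2125696562557 0.04757986133296259
-93.4189493699383 0.047770559035776684
```

arm_command --deltas '[{"xyz": [0,0,0],"turn": -1.5,"jaw": 215},{"xyz": [0,0,0],"turn": -3.3,"jaw": 215},{"xyz": [0,0,0],"turn": -3.3,"jaw": 215},{"xyz": [0,0,0],"turn": -3.3,"jaw": 215}]' --force 40

```text
clock: 5.43
position: [0.5475, -0.0396, 0.1517]
ee_rot: [3.134, -0.196, -0.008]
force: [-0.5, -0.8, -1.6]
width: 0.281
```

```bash
python3 - <<'E'
from h import *
grab('wrist','wrist9');crop('wrist9',140,60,440,260,2.6)
E
python3 mv.py .547 -.0396 .149 -94.1
```

```text
t 5.4833 pos [54.76 -3.95 15.17] jawaz -97.15694325853742 tilt 0.2924183773542329 F [-0.36 -1.44 -1.3 ] w 0.28191900189839114 q [-0.65  0.51  0.9   1.9  -0.48  0.97 -1.23]
tool delta cm [-0.05  0.01  0.27] len 0.27952924999807355
turn -3.0569432585374443
```

View pics/wrist9_c140_60.png

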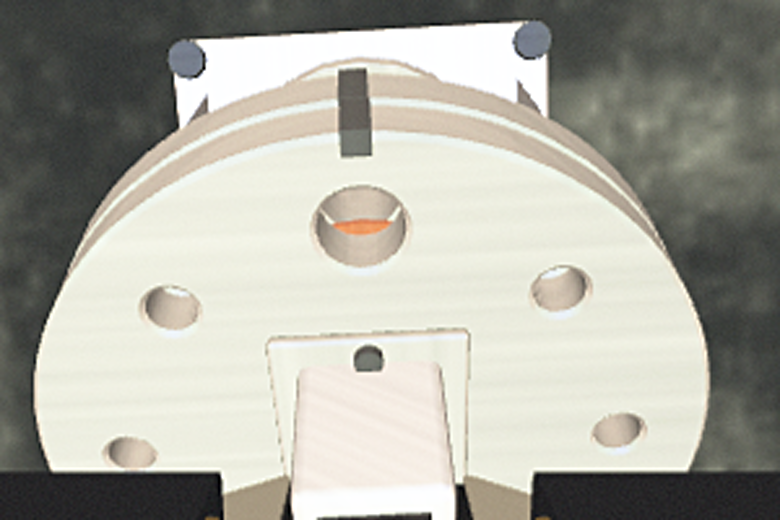

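```bash
python3 -c "
from ang import *
ang(load('wrist9'),[(140+a/2.6,60+b/2.6) for a,b in [(361,226),(172,307),(561,288),(619,430)]])"
```

```text
-0.31417786286287314 0.04764771572273041
44.705423750477145 0.04753910987534291
-45.65699544393796 0.047657225279184035
-90.89741181364397 0.04796641155782815
```

arm_command --deltas '[{"xyz": [0,0,0],"turn": 0,"jaw": 120},{"xyz": [0,0,0],"turn": 0,"jaw": 120},{"xyz": [0,0,0],"turn": 0,"jaw": 120},{"xyz": [0,0,0],"turn": 0,"jaw": 120},{"xyz": [0,0,-0.5],"turn": 0,"jaw": 120}]'

```text
clock: 5.9
position: [0.5472, -0.0392, 0.1563]
ee_rot: [3.134, -0.196, -0.009]
force: [-1.0, -0.1, -0.2]
width: 0.52
```

```bash
python3 mv.py .46 -.2 .30 -94.1
```

```text
t 5.9 pos [54.72 -3.92 15.63] jawaz -97.14345242831507 tilt 0.35176844833242593 F [-1.   -0.11 -0.16] w 0.5195299596585536 q [-0.65  0.5   0.9   1.89 -0.47  0.98 -1.23]
tool delta cm [ -6.74  17.07 -14.3 ] len 23.2624866715242
turn -3.043452428315078
```

arm_command --deltas '[{"xyz": [0,0,-4],"turn": 0,"jaw": 120},{"xyz": [0,0,-8],"turn": 0,"jaw": 100},{"xyz": [-2,1,-11],"turn": -1,"jaw": 80},{"xyz": [-5,4,-13],"turn": -2,"jaw": 80},{"xyz": [-7,7,-14],"turn": -3,"jaw": 80}]'

```text
clock: 6.32
position: [0.4707, -0.0989, 0.2985]
ee_rot: [3.138, -0.107, -0.006]
force: [0.7, -0.8, 1.5]
width: 0.681
```

```bash
python3 mv.py .40 -.35 .30 -94.1
```

```text
t 6.3167 pos [47.07 -9.89 29.85] jawaz -93.91830995353727 tilt 0.24152024733285235 F [ 0.69 -0.75  1.54] w 0.680733107123793 q [-0.8   0.19  1.08  1.85 -0.18  1.21 -1.3 ]
tool delta cm [-5.34 25.53 -0.09] len 26.084675556843596
turn 0.1816900464627338
```

arm_command --deltas '[{"xyz": [-1,4,0],"turn": 0,"jaw": 80},{"xyz": [-2,8,0],"turn": 0,"jaw": 80},{"xyz": [-3,12,0],"turn": 0,"jaw": 80},{"xyz": [-4,16,0],"turn": 0,"jaw": 80},{"xyz": [-4.5,20,0],"turn": 0,"jaw": 80}]'

```text
clock: 6.73
position: [0.4107, -0.297, 0.2997]
ee_rot: [3.139, -0.107, -0.004]
force: [1.3, 0.1, 0.3]
width: 0.684
```

arm_command --deltas '[{"xyz": [-0.5,3,0],"turn": 0,"jaw": 80},{"xyz": [-0.8,5.5,0],"turn": 0,"jaw": 80},{"xyz": [-0.8,5.5,0],"turn": 0,"jaw": 80},{"xyz": [-0.8,5.5,0],"turn": 0,"jaw": 80}]'

```text
clock: 7.07
position: [0.3978, -0.3529, 0.3001]
ee_rot: [3.139, -0.114, -0.004]
force: [-0.0, 0.2, -0.7]
width: 0.687
```

```bash
python3 - <<'E'
from h import *
grab('wrist','wrist10')
E
python3 mv.py .40 -.35 .30 -94.1
```

```text
t 7.1167 pos [ 39.87 -35.14  29.98] jawaz -93.99679925181265 tilt 0.15058847038574705 F [ 0.71  0.47 -0.7 ] w 0.6865783881957184 q [-0.18  0.33  1.08  1.74 -0.3   1.25 -0.66]
tool delta cm [ 0.12 -0.15 -0.02] len 0.1906282544124873
turn 0.10320074818736202
```

View pics/wrist10.png

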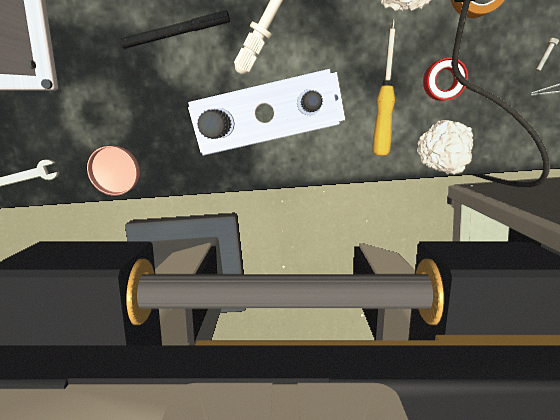

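Run:
```python
from h import *
crop('wrist10',180,60,360,160,4.4)
```

```text
(no output)
```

View pics/wrist10_c180_60.png

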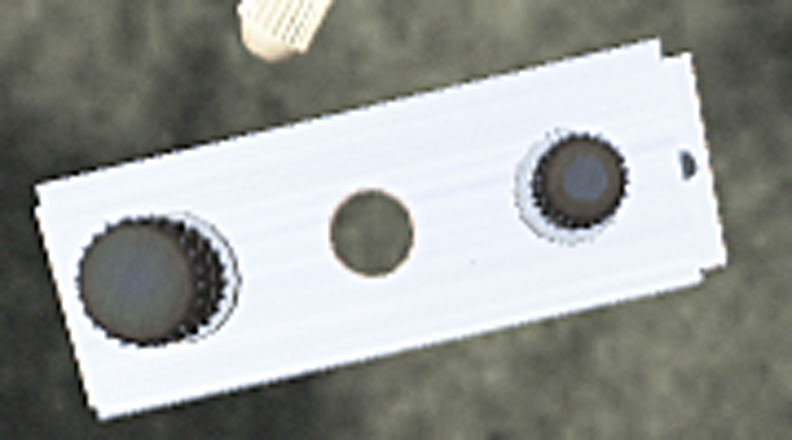

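Run:
```python
from h import *
im=load('wrist10');o=im['cam_to_world'][:3,3]
def at(a,b,z):
    u,v=180+a/4.4,60+b/4.4;d=w(im,u,v,1.)-o;return o+d*(z-o[2])/d[2]
print('mid',at(372,232,.06),'collar',at(568,187,.066),'top',at(587,177,.12),'thick top',at(136,282,.12))
e=(at(659,38,.06)+at(37,186,.06)+at(100,418,.06)+at(703,281,.06))/4;print('rack c',e, at(659,38,.06),at(37,186,.06),at(100,418,.06),at(703,281,.06))
P=cloud(im);q=P[90:110,303:320].reshape(-1,3);print(q[q[:,2]>.112].mean(0),q[:,2].max()); print('rack z',np.median(P[120,280:290,2]))
```

```text
mid [ 0.4696044  -0.33699271  0.06      ] collar [ 0.47625827 -0.38382151  0.066     ] top [ 0.47630876 -0.38412927  0.12      ] thick top [ 0.46260112 -0.29118479  0.12      ]
rack c [ 0.46923244 -0.33695418  0.06      ] [ 0.50797874 -0.40716387  0.06      ] [ 0.48596336 -0.25875324  0.06      ] [ 0.43060234 -0.26655337  0.06      ] [ 0.45238534 -0.41534625  0.06      ]
[ 0.47658989 -0.38355083  0.11790881] 0.45808071292311836
rack z 0.060124533674887126
```

```bash
python3 mv.py .4767 -.384 .16 -94.1
```

```text
t 7.1167 pos [ 39.87 -35.14  29.98] jawaz -93.99679925181265 tilt 0.15058847038574705 F [ 0.71  0.47 -0.7 ] w 0.6865783881957184 q [-0.18  0.33  1.08  1.74 -0.3   1.25 -0.66]
tool delta cm [ 8.05  2.71 13.96] len 16.34223790330389
turn 0.10320074818736202
```

arm_command --deltas '[{"xyz": [3,1,3],"turn": 0,"jaw": 110},{"xyz": [6,2,6],"turn": 0,"jaw": 110},{"xyz": [8,2.7,9],"turn": 0,"jaw": 110},{"xyz": [8.1,2.7,12.5],"turn": 0,"jaw": 110},{"xyz": [8.1,2.7,14],"turn": 0,"jaw": 110}]'

```text
clock: 7.53
position: [0.4786, -0.3801, 0.1549]
ee_rot: [-3.137, 0.102, 0.011]
force: [-1.1, 0.1, -0.3]
width: 0.573
```

arm_command --deltas '[{"xyz": [0,0,0.3],"turn": 0,"jaw": 110},{"xyz": [0,0,0.3],"turn": 0,"jaw": 110}]'

```text
clock: 7.7
position: [0.4792, -0.377, 0.1504]
ee_rot: [-3.134, 0.097, 0.015]
force: [0.1, 0.4, 0.1]
width: 0.569
```

```bash
python3 - <<'E'
from h import *
grab('wrist','wrist11')
E
python3 mv.py .4767 -.384 .076 -94.1
```

```text
t 7.75 pos [ 47.95 -37.83  15.2 ] jawaz -93.59111075572707 tilt 0.4902509382045695 F [ 0.5  -0.01  0.53] w 0.5683083235691244 q [ 0.    0.62  0.9   1.74 -0.55  1.06 -0.54]
tool delta cm [-0.19  0.62  7.6 ] len 7.629350475938413
turn 0.5088892442729218
```

View pics/wrist11.png

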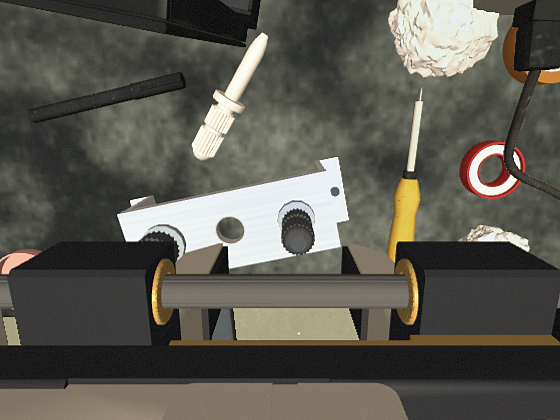

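arm_command --deltas '[{"xyz": [-0.2,0.6,1],"turn": 0.5,"jaw": 110},{"xyz": [-0.2,0.6,3],"turn": 0.5,"jaw": 110},{"xyz": [-0.2,0.6,5],"turn": 0.5,"jaw": 110},{"xyz": [-0.2,0.6,6.8],"turn": 0.5,"jaw": 110},{"xyz": [-0.2,0.6,7.5],"turn": 0.5,"jaw": 110}]'

```text
clock: 8.17
position: [0.4764, -0.3833, 0.076]
ee_rot: [-3.135, 0.112, 0.012]
force: [-0.7, 0.0, 0.3]
width: 0.567
```

```bash
python3 mv.py .4767 -.384 .076 -94.1
```

```text
t 8.1667 pos [ 47.64 -38.33   7.6 ] jawaz -94.09172262255598 tilt 0.5190540882206475 F [-0.66  0.04  0.32] w 0.5672810780247556 q [ 0.06  0.71  0.83  1.8  -0.64  0.93 -0.47]
tool delta cm [ 0.04  0.07 -0.  ] len 0.07482541412706317
turn 0.00827737744401702
```

arm_command --deltas '[{"xyz": [0,0.05,0],"turn": 0,"jaw": 235},{"xyz": [0,0.05,0],"turn": 0,"jaw": 235},{"xyz": [0,0.05,0],"turn": 0,"jaw": 235},{"xyz": [0,0.05,0],"turn": 0,"jaw": 235},{"xyz": [0,0.05,0],"turn": 0,"jaw": 235}]' --force 20

```text
clock: 8.58
position: [0.4769, -0.3843, 0.077]
ee_rot: [-3.136, 0.112, 0.01]
force: [-1.0, -0.4, -0.5]
width: 0.258
```

arm_command --deltas '[{"xyz": [0,0,0],"turn": 0,"jaw": 235},{"xyz": [0,0,0],"turn": 0,"jaw": 235},{"xyz": [0,0,0],"turn": 0,"jaw": 235},{"xyz": [0,0,0],"turn": 0,"jaw": 235}]'

```text
clock: 8.92
position: [0.477, -0.3844, 0.0773]
ee_rot: [-3.136, 0.112, 0.009]
force: [-0.3, 0.5, 2.7]
width: 0.192
```

```bash
python3 mv.py .4767 -.384 .076 -94.1
```

```text
t 8.9167 pos [ 47.7  -38.44   7.73] jawaz -94.08430367143069 tilt 0.39414369876687433 F [-0.29  0.49  2.66] w 0.1924108467677557 q [ 0.06  0.71  0.83  1.8  -0.64  0.93 -0.47]
tool delta cm [-0.04 -0.03  0.13] len 0.14206091697155587
turn 0.01569632856930525
```

arm_command --deltas '[{"xyz": [0,0,-1],"turn": 0,"jaw": 235},{"xyz": [0,0,-2],"turn": 0,"jaw": 235},{"xyz": [0,0,-3],"turn": 0,"jaw": 235},{"xyz": [0,0,-4],"turn": 0,"jaw": 235},{"xyz": [0,0,-4],"turn": 0,"jaw": 235}]' --force 12

```text
clock: 9.33
position: [0.4781, -0.3857, 0.12]
ee_rot: [-3.138, 0.112, 0.004]
force: [0.0, -0.2, -0.9]
width: 0.192
```

```bash
python3 - <<'E'
from h import *
grab('side','side12');crop('side12',200,170,340,330,4.5)
E
python3 mv.py .477 -.384 .117 -94.1
```

```text
t 9.3833 pos [ 47.79 -38.52  11.89] jawaz -94.07661818138634 tilt 0.24752544638893575 F [ 0.47  0.29 -2.12] w 0.19200460158844293 q [ 0.04  0.66  0.87  1.77 -0.59  1.   -0.5 ]
tool delta cm [-0.1  -0.11  0.19] len 0.23957614869466426
turn 0.02338181861364319
```

View pics/side12_c200_170.png

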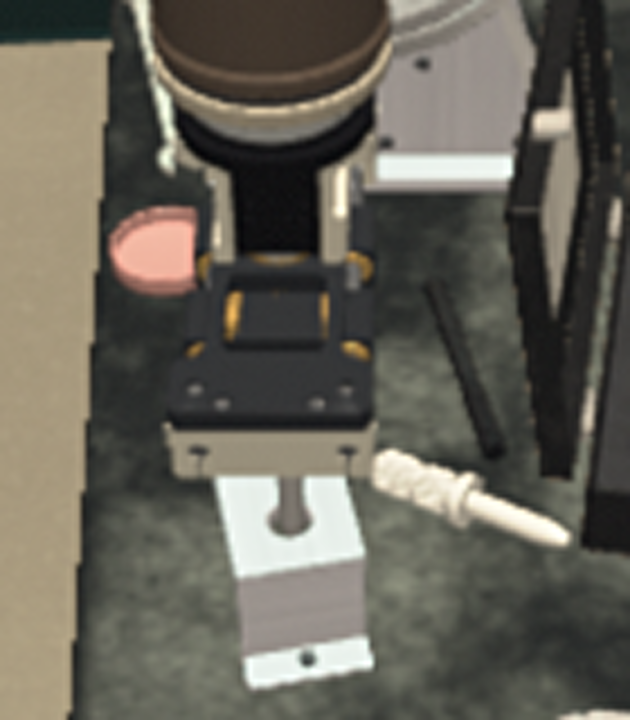

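arm_command --deltas '[{"xyz": [-0.8,-0.1,0],"turn": 0,"jaw": 235},{"xyz": [-1.6,-0.1,0.1],"turn": 0,"jaw": 235},{"xyz": [-2.2,-0.1,0.3],"turn": 0,"jaw": 235},{"xyz": [-2.8,-0.1,0.5],"turn": 0,"jaw": 235},{"xyz": [-2.8,-0.1,0.5],"turn": 0,"jaw": 235}]' --force 10

```text
clock: 9.8
position: [0.4481, -0.382, 0.1135]
ee_rot: [-3.136, 0.114, 0.007]
force: [-0.1, -0.3, -0.8]
width: 0.192
```

```bash
python3 - <<'E'
from h import *
grab('scene','scene13');grab('side','side13');crop('side13',200,170,340,330,4.5);crop('scene13',220,130,400,330,4)
E
python3 mv.py .477 -.384 .117 -94.1
```

```text
t 9.9 pos [ 44.93 -38.19  11.36] jawaz -94.11643952319449 tilt 0.31873396381213515 F [-0.35  0.1  -1.04] w 0.19498991261544393 q [ 0.04  0.63  0.87  1.83 -0.58  0.96 -0.47]
tool delta cm [ 2.78  0.01 -0.35] len 2.8008227705818225
turn -0.016439523194492267
```

View pics/side13_c200_170.png

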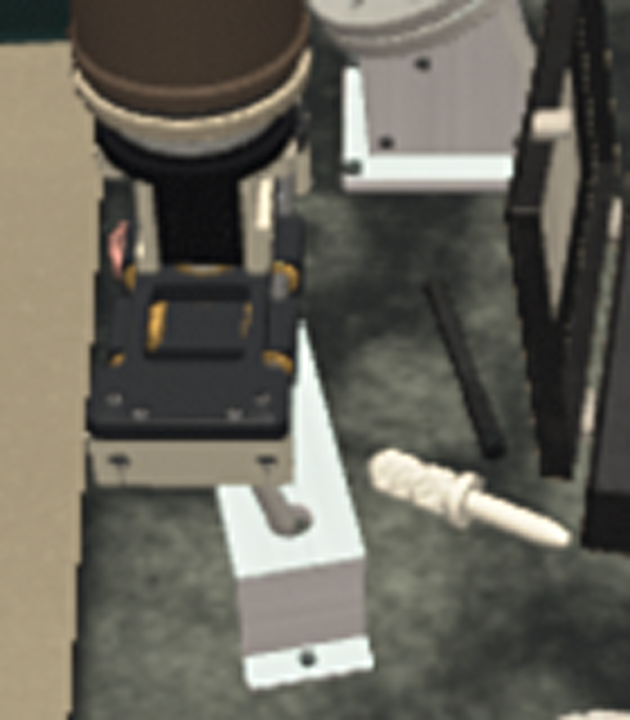

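View pics/scene13_c220_130.png

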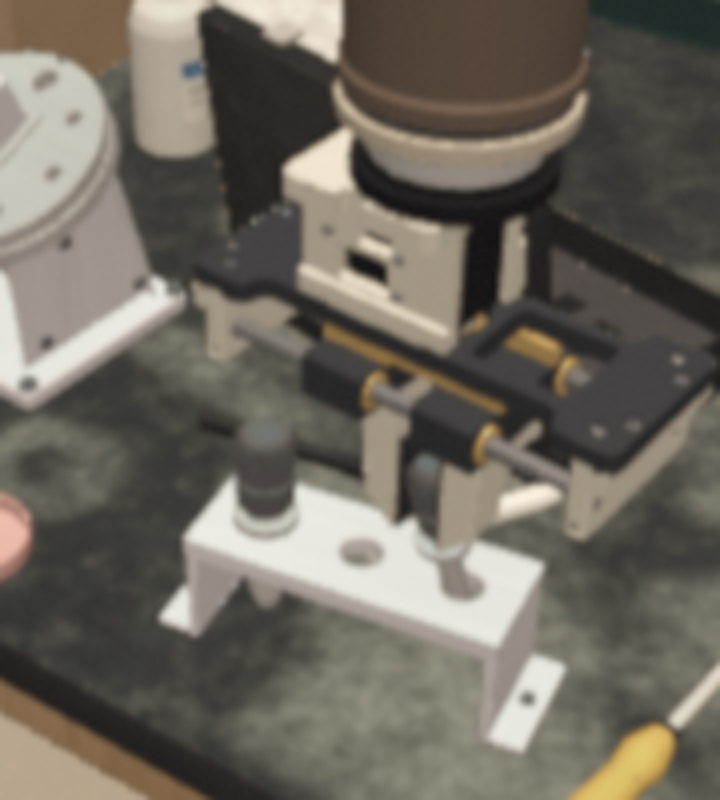

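arm_command --deltas '[{"xyz": [-0.3,0,0.1],"turn": 0,"jaw": 235},{"xyz": [-0.6,0,0.2],"turn": 0,"jaw": 235},{"xyz": [-0.9,0,0.4],"turn": 0,"jaw": 235},{"xyz": [-0.9,0,0.4],"turn": 0,"jaw": 235}]' --force 10

```text
clock: 10.23
position: [0.4396, -0.3813, 0.1094]
ee_rot: [-3.136, 0.114, 0.007]
force: [2.1, -0.2, -0.6]
width: 0.192
```

arm_command --deltas '[{"xyz": [0,0,0],"turn": 0,"jaw": 235},{"xyz": [0.2,0,-1],"turn": 0,"jaw": 235},{"xyz": [0.4,0,-3],"turn": 0,"jaw": 235},{"xyz": [0.4,0,-5],"turn": 0,"jaw": 235},{"xyz": [0.4,0,-7],"turn": 0,"jaw": 235}]' --force 25

```text
clock: 10.65
position: [0.4436, -0.3817, 0.1805]
ee_rot: [-3.136, 0.114, 0.01]
force: [-0.0, -0.3, -0.7]
width: 0.19
```

```bash
python3 - <<'E'
from h import *
grab('scene','scene14');grab('side','side14');grab('wrist','wrist14');crop('side14',190,130,340,310,4.2);crop('scene14',220,130,400,330,4)
E
python3 mv.py .477 -.384 .117 -94.1
```

```text
t 10.8 pos [ 44.44 -38.25  18.1 ] jawaz -94.14059187691812 tilt 0.20055614013695366 F [-0.28  0.34 -1.85] w 0.18710439664182832 q [-0.01  0.55  0.95  1.78 -0.5   1.08 -0.53]
tool delta cm [ 3.28 -0.07  6.39] len 7.178710072376066
turn -0.04059187691814259
```

View pics/side14_c190_130.png

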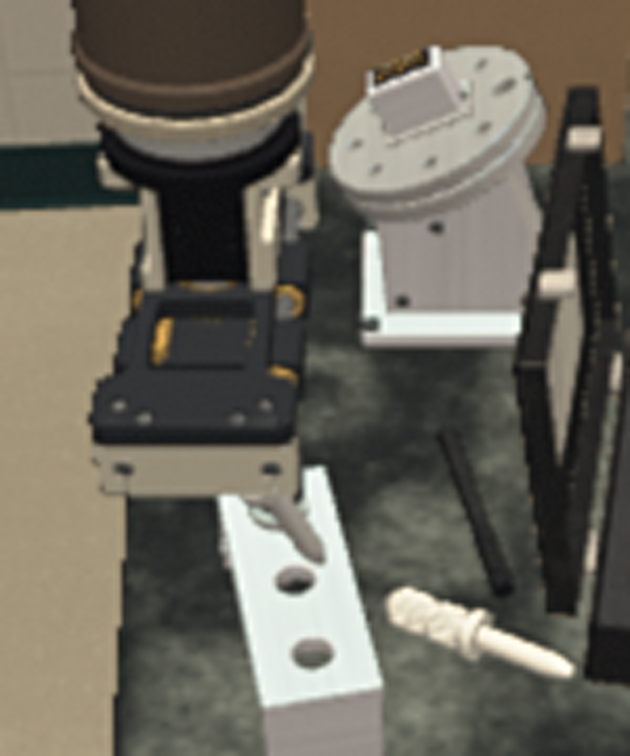

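View pics/scene14_c220_130.png

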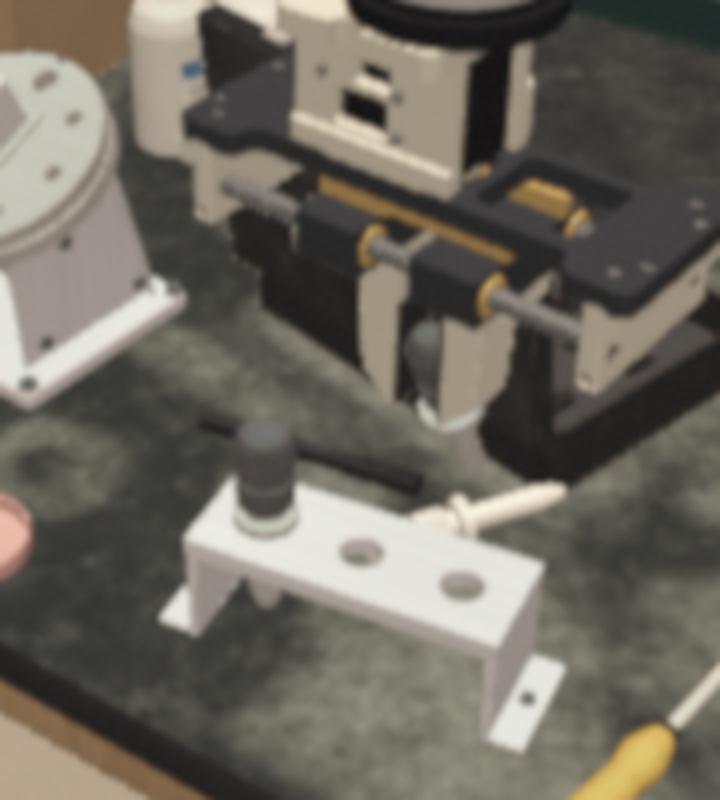

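View pics/wrist14.png

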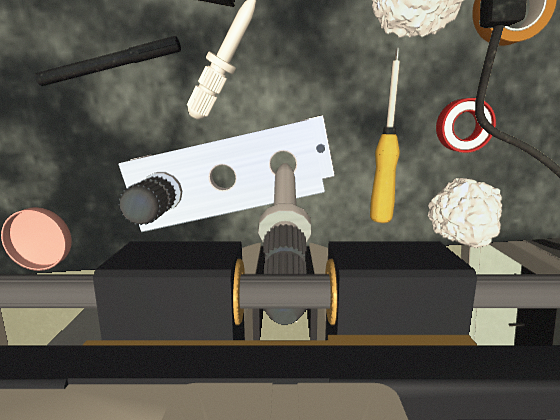

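Run:
```python
from h import *
crop('wrist14',230,130,340,340,3.5)
```

```text
(no output)
```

View pics/wrist14_c230_130.png

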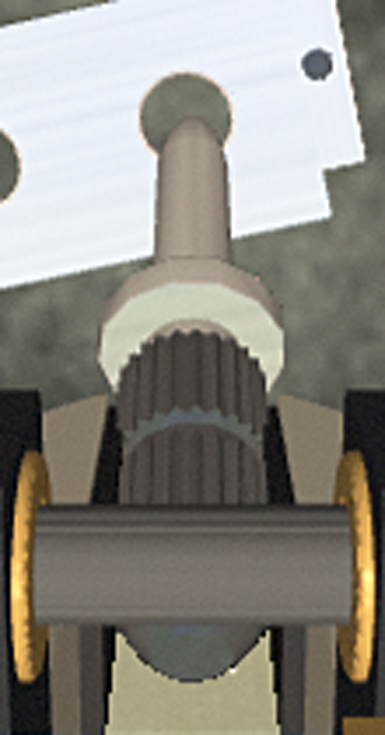

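```bash
cat > tilt.py <<'E'
import sys
from h import *
np.set_printoptions(precision=4,suppress=True)
# usage: tag u r0 r1 ; points along column in tool-yaw frame
def prof(tag,u,rows,pos,az):
    im=load(tag);x=np.array([np.cos(np.radians(az+90)),np.sin(np.radians(az+90)),0]);P=cloud(im)
    out=[]
    for r in rows:
        p=np.median(P[r,u-1:u+2],axis=0)-pos;out.append([r,p@x*1e3,p[2]*1e3])
    return np.array(out)
if __name__=='__main__':
    o=observe()
    a=prof(sys.argv[1],int(sys.argv[2]),range(int(sys.argv[3]),int(sys.argv[4]),3),o['position'],-94.1);print(a)
E
python3 tilt.py wrist14 285 158 276
```

```text
[[ 158.       29.9336 -181.0749]
 [ 161.       27.2671 -180.9824]
 [ 164.       40.5078  -53.4744]
 [ 167.       39.3694  -48.5867]
 [ 170.       38.16    -44.727 ]
 [ 173.       37.0493  -41.4065]
 [ 176.       35.6854  -39.1597]
 [ 179.       34.4214  -37.0769]
 [ 182.       33.3003  -33.6094]
 [ 185.       32.1915  -31.2217]
 [ 188.       31.0159  -28.9489]
 [ 191.       29.9995  -25.8412]
 [ 194.       28.812   -24.1425]
 [ 197.       27.6253  -22.1948]
 [ 200.       26.7719  -19.2283]
 [ 203.       25.7013  -17.2103]
 [ 206.       27.2175   -4.4069]
 [ 209.       26.5059   -1.832 ]
 [ 212.       25.0922   -1.7903]
 [ 215.       23.4383   -2.4697]
 [ 218.       21.8676   -3.0969]
 [ 221.       20.1702   -3.9357]
 [ 224.       20.8196    3.2192]
 [ 227.       19.9443    4.8215]
 [ 230.       18.9983    6.1181]
 [ 233.       18.0689    7.5741]
 [ 236.       17.2864    9.4104]
 [ 239.       16.6068   11.5103]
 [ 242.       15.8004   13.0605]
 [ 245.       14.9627   14.4632]
 [ 248.       13.5347   14.1335]
 [ 251.       12.5925   15.2458]
 [ 254.       12.9248   19.5191]
 [ 257.       12.0719   20.6623]
 [ 260.       11.3487   22.0125]
 [ 263.       10.8134   23.8492]
 [ 266.       10.1225   25.2552]
 [ 269.        9.3609   26.4197]
 [ 272.        8.9131   28.319 ]
 [ 275.       31.4121   80.7874]]
```

```bash
python3 - <<'E'
from h import *
for t in ('scene0','side0','wrist2'):
    im=load(t);P=cloud(im)[im['depth']>0]
    s=P[(P[:,0]>.5)&(P[:,0]<.72)&(P[:,1]>-.2)&(P[:,1]<-.1)&(P[:,2]>.17)]
    if len(s): print(t,len(s),s.min(0),s.max(0),s[s[:,1]>-.15].max(0) if (s[:,1]>-.15).any() else '')
E
python3 mv.py .54 -.20 .34 -94.1
```

```text
scene0 479 [ 0.60288659 -0.19989145  0.17004193] [ 0.63486639 -0.13066488  0.21304485] [ 0.63486639 -0.13066488  0.2073584 ]
side0 168 [ 0.61048172 -0.19994157  0.17133168] [ 0.71684564 -0.1268455   0.33263669] [ 0.71684564 -0.1268455   0.33263669]
wrist2 8850 [ 0.54639876 -0.19998447  0.17000076] [ 0.64473641 -0.10000258  0.38333   ] [ 0.64473641 -0.10000258  0.38333   ]
t 10.8 pos [ 44.44 -38.25  18.1 ] jawaz -94.14059187691812 tilt 0.20055614013695366 F [-0.28  0.34 -1.85] w 0.18710439664182832 q [-0.01  0.55  0.95  1.78 -0.5   1.08 -0.53]
tool delta cm [  8.17 -18.92 -15.89] len 26.02524164534083
turn -0.04059187691814259
```

arm_command --deltas '[{"xyz": [0.5,0,-3.5],"turn": 0,"jaw": 235},{"xyz": [1,0,-7],"turn": 0,"jaw": 235},{"xyz": [2,-1.5,-10.5],"turn": 0,"jaw": 235},{"xyz": [3,-4,-13],"turn": 0,"jaw": 235},{"xyz": [4,-7,-15],"turn": 0,"jaw": 235}]' --force 30

```text
clock: 11.22
position: [0.4892, -0.3168, 0.3327]
ee_rot: [-3.139, 0.119, 0.004]
force: [0.8, 0.8, -2.1]
width: 0.19
```

```bash
python3 mv.py .545 -.12 .33 -94.1
```

```text
t 11.2167 pos [ 48.92 -31.68  33.27] jawaz -94.34034772008457 tilt 0.15202769774664643 F [ 0.78  0.77 -2.08] w 0.19036953906989088 q [-0.22  0.42  1.05  1.56 -0.37  1.38 -0.78]
tool delta cm [  4.07 -20.05   0.27] len 20.457436452858193
turn -0.2403477200845714
```

arm_command --deltas '[{"xyz": [0.8,-4,0],"turn": 0,"jaw": 235},{"xyz": [1.6,-8,0],"turn": 0,"jaw": 235},{"xyz": [2.4,-12,0],"turn": 0,"jaw": 235},{"xyz": [3.2,-16,0],"turn": 0,"jaw": 235},{"xyz": [4,-20,0],"turn": -0.2,"jaw": 235}]'

```text
clock: 11.63
position: [0.5438, -0.118, 0.3319]
ee_rot: [-3.138, 0.113, 0.007]
force: [0.9, -0.8, -0.4]
width: 0.188
```

```bash
python3 mv.py .548 -.0400 .2441 -94.1
```

```text
t 11.6333 pos [ 54.38 -11.8   33.19] jawaz -94.1378445789332 tilt 0.2518224174094301 F [ 0.89 -0.77 -0.45] w 0.18795949586625071 q [-0.64  0.37  1.09  1.63 -0.34  1.35 -1.15]
tool delta cm [-0.11 -7.8   8.78] len 11.749826919369127
turn -0.037844578933203366
```

arm_command --deltas '[{"xyz": [0,-3,1],"turn": 0,"jaw": 235},{"xyz": [0,-6,2.5],"turn": 0,"jaw": 235},{"xyz": [-0.1,-7.8,5],"turn": 0,"jaw": 235},{"xyz": [-0.1,-7.8,8],"turn": 0,"jaw": 235},{"xyz": [-0.1,-7.8,8.8],"turn": 0,"jaw": 235}]'

```text
clock: 12.05
position: [0.5455, -0.0372, 0.2394]
ee_rot: [-3.138, 0.108, 0.018]
force: [-0.7, 0.3, -1.9]
width: 0.193
```

```bash
python3 - <<'E'
from h import *
grab('wrist','wrist15');crop('wrist15',180,60,380,290,2.6)
E
python3 mv.py .5569 -.0403 .2249 -94.1; python3 tilt.py wrist15 285 165 245
```

```text
t 12.1 pos [54.55 -3.89 24.01] jawaz -94.07452706699512 tilt 0.6450372155720465 F [-1.28  0.41 -1.75] w 0.18693985974808783 q [-0.75  0.43  1.04  1.79 -0.4   1.16 -1.23]
tool delta cm [1.17 0.06 1.5 ] len 1.905550976373897
turn 0.02547293300489173
[[165.      39.1928 -54.3068]
 [168.      38.0546 -49.835 ]
 [171.      36.8588 -46.5533]
 [174.      35.5956 -44.2462]
 [177.      34.4811 -40.7335]
 [180.      33.2132 -38.5826]
 [183.      32.1334 -35.587 ]
 [186.      31.0775 -32.8827]
 [189.      29.7566 -31.2177]
 [192.      28.696  -28.7099]
 [195.      27.79   -25.8429]
 [198.      26.6076 -23.8549]
 [201.      25.6736 -21.5456]
 [204.      27.3759  -8.1978]
 [207.      26.4619  -6.2701]
 [210.      25.5516  -4.3271]
 [213.      24.0738  -4.6673]
 [216.      22.3991  -5.5535]
 [219.      20.7873  -5.9213]
 [222.      19.6402  -4.9239]
 [225.      19.9769   0.8248]
 [228.      19.2375   2.7012]
 [231.      18.2708   4.0157]
 [234.      17.4785   5.7551]
 [237.      16.7209   7.5405]
 [240.      16.0198   9.4919]
 [243.      15.0196  10.3969]]
```

View pics/wrist15_c180_60.png

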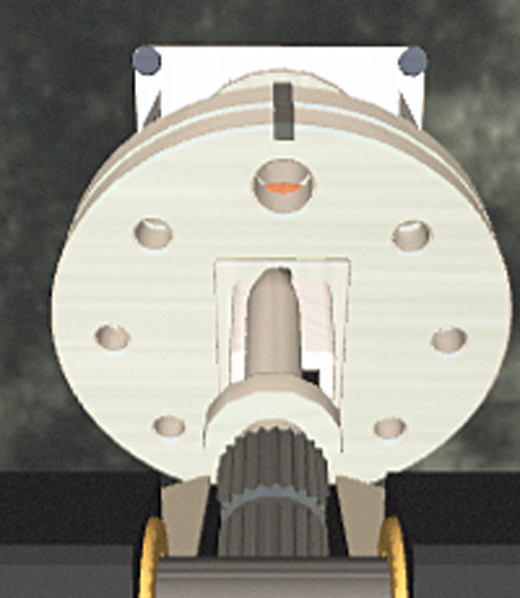

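```bash
cat > axis.py <<'E'
from ang import *
def axis(tag,ucol,rows,hole):
    im=load(tag);P=cloud(im);q=np.array([np.median(P[r,ucol(r)-1:ucol(r)+2],axis=0) for r in rows])
    m=q.mean(0);d=np.linalg.svd(q-m)[2][0];d*=np.sign(d[2])
    o=im['cam_to_world'][:3,3];v=(o-m);v-=v@d*d;v/=np.linalg.norm(v)
    a=m-.006*v
    print('pin dir',d,'angle to n',np.degrees(np.arccos(d@n)),'comp x,y deg',np.degrees(np.arcsin(d@x)),np.degrees(np.arcsin(d@y)))
    r=w(im,*hole,1.)-o;h=o+r*((C-o)@n)/(r@n)
    t=(C-a)@n/(d@n);X=a+t*d
    print('hole',h,'(x,y in flange mm)',(h-C)@x*1e3,(h-C)@y*1e3,'axis hits',X,(X-C)@x*1e3,(X-C)@y*1e3)
E
python3 - <<'E'
from axis import *
axis('wrist15',lambda r:285,range(172,202),(180+283/2.6,60+186/2.6))
im=load('wrist15');o=im['cam_to_world'][:3,3]
# lateral edges of the shank at rows
g=cv2.cvtColor(im['frame'][:,:,::-1].astype(np.uint8),cv2.COLOR_BGR2GRAY)
D=im['depth']
for r in (175,185,195,201):
    print(r,[c for c in range(265,310) if abs(D[r,c]-D[r,285])<.01][::len([c for c in range(265,310) if abs(D[r,c]-D[r,285])<.01])-1])
E
```

```text
pin dir [-0.4027  0.028   0.9149] angle to n 1.2280017894393558 comp x,y deg 1.2272405703144724 -0.04322506039009811
hole [ 0.6017 -0.0437  0.1516] (x,y in flange mm) 47.545142166359994 -0.19539199049260467 axis hits [ 0.5955 -0.0407  0.1487] 40.580643467839 2.307746665924162
175 [275, 294]
185 [275, 295]
195 [274, 295]
201 [274, 295]
```

arm_command --deltas '[{"xyz": [0.6,0.25,-0.3],"turn": 0,"jaw": 235},{"xyz": [1.0,0.25,0.5],"turn": 0,"jaw": 235},{"xyz": [1.4,0.25,1.3],"turn": 0,"jaw": 235},{"xyz": [1.7,0.25,2.0],"turn": 0,"jaw": 235},{"xyz": [1.7,0.25,2.0],"turn": 0,"jaw": 235}]'

```text
clock: 12.52
position: [0.5623, -0.0428, 0.2188]
ee_rot: [-3.139, 0.112, 0.019]
force: [-0.1, -0.1, -1.6]
width: 0.193
```

```bash
python3 - <<'E'
from h import *
grab('wrist','wrist16');crop('wrist16',180,60,380,290,2.6)
E
python3 mv.py .5852 -.0423 .1642 -94.1; python3 tilt.py wrist16 285 155 225
```

```text
t 12.5667 pos [56.2  -4.29 21.93] jawaz -94.1149342184128 tilt 0.6958944008874623 F [-0.1  -0.55 -1.26] w 0.19163381314209435 q [-0.7   0.49  1.01  1.78 -0.45  1.14 -1.19]
tool delta cm [ 2.37 -0.23  5.49] len 5.9821273853884
turn -0.014934218412804512
[[155.      41.205  -89.0868]
 [158.      39.6553 -85.7482]
 [161.      38.2763 -80.8466]
 [164.      39.7288 -56.3327]
 [167.      38.6731 -51.3285]
 [170.      37.5042 -47.4638]
 [173.      36.2225 -44.9079]
 [176.      35.0163 -42.1533]
 [179.      33.879  -39.2228]
 [182.      32.7887 -36.3664]
 [185.      31.6885 -33.6429]
 [188.      30.541  -31.4776]
 [191.      29.3579 -29.2429]
 [194.      28.3153 -26.8176]
 [197.      27.4325 -23.8264]
 [200.      26.4632 -21.3574]
 [203.      25.2665 -20.0994]
 [206.      27.0891  -6.7627]
 [209.      26.0339  -5.3497]
 [212.      24.8913  -4.1865]
 [215.      23.5331  -4.1297]
 [218.      21.7979  -5.2784]
 [221.      20.0615  -6.2169]
 [224.      20.3221  -0.4679]]
```

View pics/wrist16_c180_60.png

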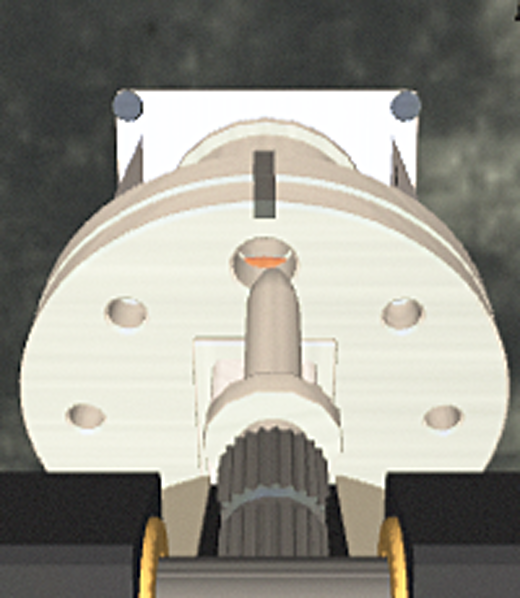

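Run:
```python
from axis import *
axis('wrist16',lambda r:285,range(172,204),(180+265.5/2.6,60+264/2.6))
```

```text
pin dir [-0.4033  0.03    0.9146] angle to n 1.1825701688972958 comp x,y deg 1.180463439213652 0.07054689483333672
hole [ 0.6017 -0.044   0.1517] (x,y in flange mm) 47.6302014080279 -0.48959227970622093 axis hits [ 0.6018 -0.0457  0.1518] 47.859308880986745 -2.2585066282816952
```

arm_command --deltas '[{"xyz": [0,-0.17,0],"turn": 0,"jaw": 235},{"xyz": [0.2,-0.17,0.4],"turn": 0,"jaw": 235},{"xyz": [0.45,-0.17,0.95],"turn": 0,"jaw": 235},{"xyz": [0.7,-0.17,1.5],"turn": 0,"jaw": 235},{"xyz": [0.9,-0.17,1.9],"turn": 0,"jaw": 235}]'

```text
clock: 12.98
position: [0.571, -0.0416, 0.1995]
ee_rot: [-3.139, 0.112, 0.02]
force: [-0.2, -0.3, -1.1]
width: 0.191
```

```bash
python3 - <<'E'
from h import *
grab('wrist','wrist17');crop('wrist17',180,60,380,290,2.6)
E
python3 mv.py .5852 -.0423 .1642 -94.1; python3 tilt.py wrist17 285 170 215
```

```text
t 13.0333 pos [57.09 -4.15 19.88] jawaz -94.0923166317221 tilt 0.759954412611442 F [-0.84  1.2  -1.89] w 0.1929343460649894 q [-0.68  0.52  0.98  1.78 -0.48  1.11 -1.18]
tool delta cm [ 1.47 -0.03  3.45] len 3.7475247111563323
turn 0.007683368277895397
[[170.      37.6586 -44.7108]
 [173.      36.0427 -44.0538]
 [176.      34.8374 -41.4731]
 [179.      33.7215 -38.1449]
 [182.      32.6159 -35.2366]
 [185.      31.4724 -32.7832]
 [188.      30.3695 -30.401 ]
 [191.      29.1727 -28.3003]
 [194.      28.2046 -25.6271]
 [197.      27.0976 -23.423 ]
 [200.      26.0265 -21.3468]
 [203.      25.2044 -18.3788]
 [206.      26.9308  -5.6018]
 [209.      25.8652  -4.0962]
 [212.      24.8999  -2.54  ]]
```

View pics/wrist17_c180_60.png

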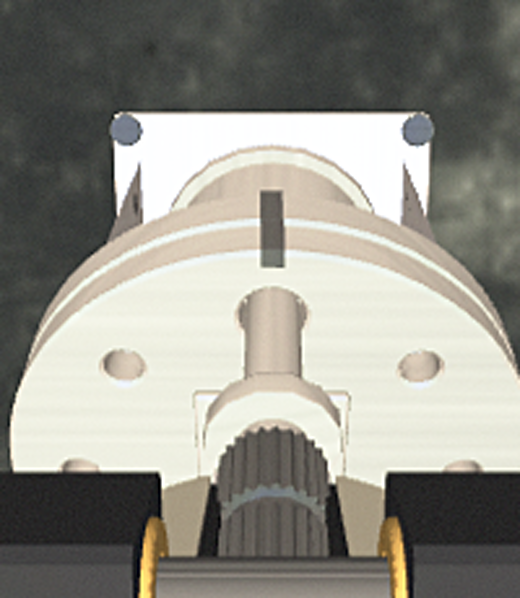

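arm_command --deltas '[{"xyz": [0.2,0,0.4],"turn": 0,"jaw": 235},{"xyz": [0.4,0,0.8],"turn": 0,"jaw": 235},{"xyz": [0.55,0,1.2],"turn": 0,"jaw": 235},{"xyz": [0.75,0,1.6],"turn": 0,"jaw": 235},{"xyz": [0.95,0,2.0],"turn": 0,"jaw": 235}]' --force 15

```text
clock: 13.45
position: [0.5803, -0.0422, 0.1783]
ee_rot: [-3.14, 0.112, 0.021]
force: [0.1, -0.2, -1.0]
width: 0.19
```

```bash
python3 - <<'E'
from h import *
grab('wrist','wrist18');crop('wrist18',180,60,380,290,2.6)
E
python3 mv.py .5852 -.0423 .1642 -94.1; python3 tilt.py wrist18 285 185 225
```

```text
t 13.5 pos [58.03 -4.21 17.76] jawaz -94.08143935294864 tilt 0.7958353508475172 F [-0.26 -0.04 -2.14] w 0.19227104968236014 q [-0.65  0.56  0.95  1.78 -0.51  1.09 -1.16]
tool delta cm [ 0.51 -0.01  1.34] len 1.4290981042726734
turn 0.01856064705134486
[[185.      33.8589 -20.0711]
 [188.      32.2167 -20.7185]
 [191.      30.4511 -21.6885]
 [194.      28.8957 -22.1049]
 [197.      27.1534 -22.9543]
 [200.      25.9005 -21.4253]
 [203.      24.8768 -19.2079]
 [206.      26.7292  -6.2203]
 [209.      25.8456  -3.8884]
 [212.      24.726   -2.7812]
 [215.      23.0771  -3.7883]
 [218.      21.5173  -4.0387]
 [221.      19.9144  -4.6848]
 [224.      20.2456   1.091 ]]
```

View pics/wrist18_c180_60.png

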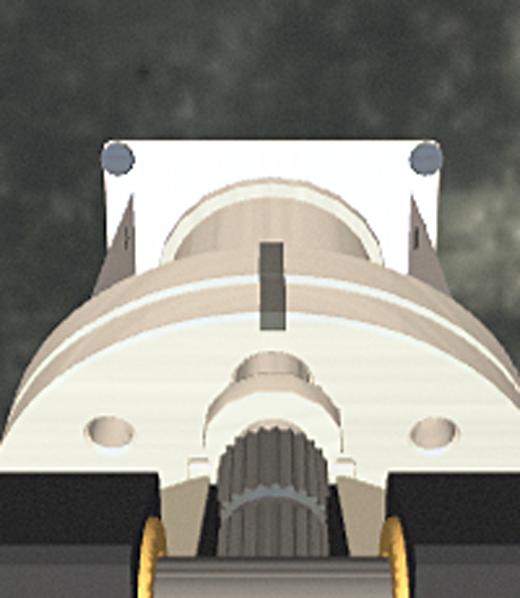

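arm_command --deltas '[{"xyz": [0.15,0,0.35],"turn": 0,"jaw": 235},{"xyz": [0.3,0,0.7],"turn": 0,"jaw": 235},{"xyz": [0.45,0,1.0],"turn": 0,"jaw": 235},{"xyz": [0.55,0,1.2],"turn": 0,"jaw": 235},{"xyz": [0.6,0,1.35],"turn": 0,"jaw": 235}]' --force 15

```text
clock: 13.92
position: [0.5856, -0.0424, 0.1645]
ee_rot: [-3.139, 0.112, 0.024]
force: [-9.9, 4.1, 18.4]
width: 0.191
```

```bash
python3 - <<'E'
from h import *
grab('wrist','wrist19');crop('wrist19',180,110,380,290,2.6)
E
python3 mv.py .5852 -.0423 .1642 -94.1
```

```text
t 13.9667 pos [58.56 -4.24 16.46] jawaz -94.08792206383966 tilt 0.8620433537635693 F [-5.41  3.23  9.34] w 0.19463759367433267 q [-0.63  0.58  0.94  1.78 -0.53  1.07 -1.14]
tool delta cm [-0.04 -0.01  0.04] len 0.05819509744320629
turn 0.012077936160324043
```

View pics/wrist19_c180_110.png

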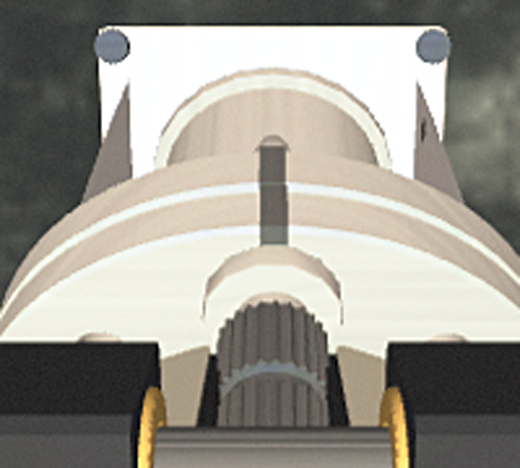

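arm_command --deltas '[{"xyz": [0.05,0,0.12],"turn": 0,"jaw": 235},{"xyz": [0.08,0,0.2],"turn": 0,"jaw": 235},{"xyz": [0.08,0,0.2],"turn": 0,"jaw": 235}]'

```text
clock: 14.22
position: [0.586, -0.0425, 0.1639]
ee_rot: [-3.137, 0.112, 0.024]
force: [-8.3, 2.8, 16.9]
width: 0.194
```

arm_command --deltas '[{"xyz": [0,0,0],"turn": 0,"jaw": 130},{"xyz": [0,0,0],"turn": 0,"jaw": 130},{"xyz": [0,0,0],"turn": 0,"jaw": 130},{"xyz": [0,0,0],"turn": 0,"jaw": 130},{"xyz": [0,0,0],"turn": 0,"jaw": 130}]'

```text
clock: 14.63
position: [0.5861, -0.0425, 0.1638]
ee_rot: [-3.137, 0.112, 0.024]
force: [-0.4, 0.7, -0.3]
width: 0.475
```

```bash
python3 - <<'E'
from h import *
grab('wrist','wrist20');crop('wrist20',180,110,380,290,2.6)
E
python3 mv.py .5852 -.0423 .1642 -94.1
```

```text
t 14.6833 pos [58.6  -4.25 16.38] jawaz -94.09839091742622 tilt 0.8989890827013628 F [ 0.15 -1.06 -0.62] w 0.4826784569004165 q [-0.63  0.58  0.94  1.78 -0.53  1.07 -1.14]
tool delta cm [-0.08 -0.01 -0.04] len 0.09575104767281464
turn 0.00160908257379333
```

View pics/wrist20_c180_110.png

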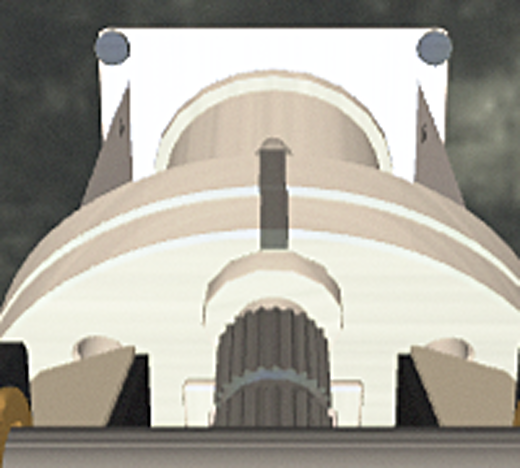

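arm_command --deltas '[{"xyz": [0,0,-1.5],"turn": 0,"jaw": 110},{"xyz": [0,0,-4],"turn": 0,"jaw": 110},{"xyz": [0,0,-7],"turn": 0,"jaw": 110},{"xyz": [-1,0,-10],"turn": 0,"jaw": 110},{"xyz": [-4,0,-13],"turn": 0,"jaw": 110}]'

```text
clock: 15.1
position: [0.5506, -0.0399, 0.2949]
ee_rot: [3.14, -0.111, -0.022]
force: [0.5, 3.1, 1.7]
width: 0.57
```

arm_command --deltas '[{"xyz": [-4,0,0],"turn": 0,"jaw": 110},{"xyz": [-6,0,0],"turn": 0,"jaw": 110},{"xyz": [-6,0,0],"turn": 0,"jaw": 110}]'

```text
clock: 15.35
position: [0.4873, -0.036, 0.2958]
ee_rot: [-3.136, 0.112, 0.025]
force: [0.1, 0.2, -0.7]
width: 0.568
```

```bash
python3 - <<'E'
from h import *
for n in ('wrist','scene','side'): grab(n,n+'21')
crop('scene21',170,110,290,240,5);crop('side21',245,110,345,220,5.5)
E
python3 mv.py
```

```text
t 15.5 pos [49.13 -3.5  29.6 ] jawaz -93.96944741826464 tilt 0.7568121071953395 F [-0.51 -0.63 -0.65] w 0.5696672677753586 q [-0.93  0.26  1.14  1.83 -0.25  1.23 -1.36]
```

View pics/wrist21.png

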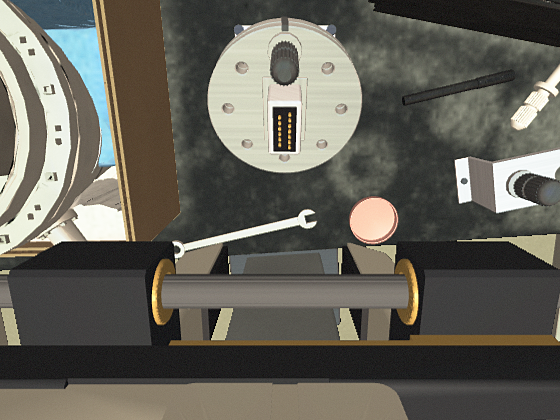

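View pics/scene21_c170_110.png

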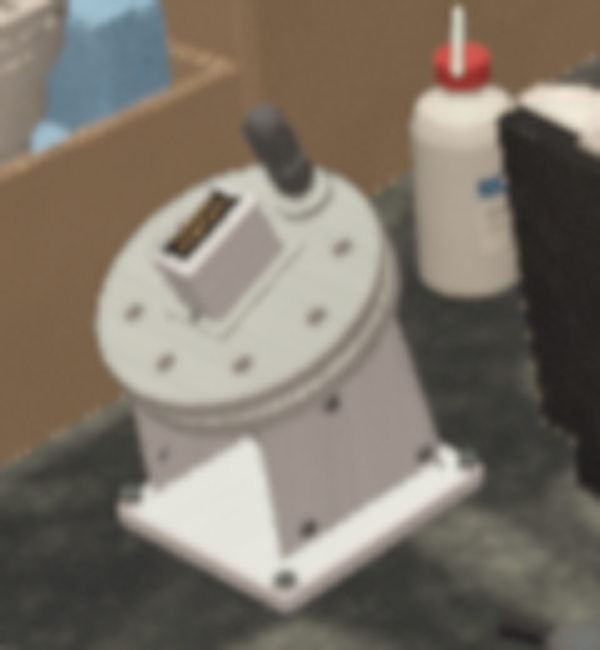

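View pics/side21_c245_110.png

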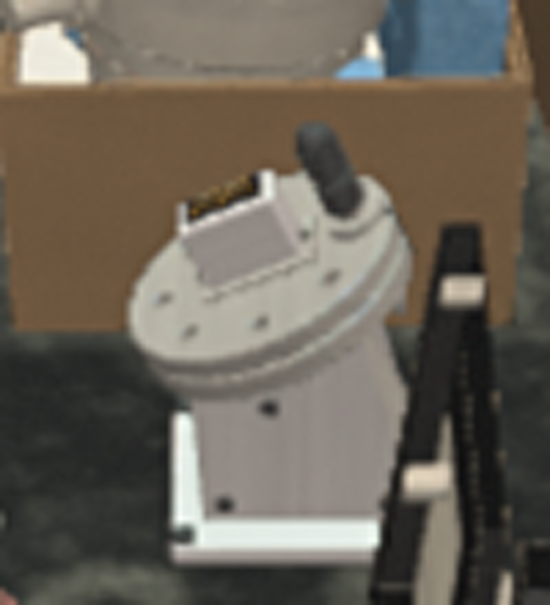

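Run:
```python
from ang import *
im=load('wrist21');P=cloud(im)[im['depth']>0];b=P-C;X=np.c_[b@x,b@y,b@n]*1e3
s=X[(np.hypot(X[:,0]-48,X[:,1])<22)&(X[:,2]>-5)]
ref=X[(np.hypot(X[:,0],X[:,1])<62)&(abs(X[:,2])<3)&(np.hypot(X[:,0]-48,X[:,1])>17)];print('flange face',np.median(ref[:,2]))
h,e=np.histogram(s[:,2],bins=np.arange(-4,62,2));print([(int(a),int(c)) for a,c in zip(e,h) if c])
r=s[(s[:,2]>4)&(s[:,2]<9)];print('collar pts',len(r),r.min(0),r.max(0),np.median(r,axis=0))
A=np.c_[r[:,:2],np.ones(len(r))];k=np.linalg.lstsq(A,r[:,2],rcond=None)[0];print('collar plane slope deg',np.degrees(np.arctan(k[:2])))
t=s[s[:,2]>48];print('top',t.max(0),t.mean(0))
ang(im,[(242,68),(341,68),(227,108),(341,109)])
im=load('side21');P=cloud(im)[im['depth']>0];b=P-C;X=np.c_[b@x,b@y,b@n]*1e3
g=X[(abs(X[:,1])<15)&(X[:,0]>30)&(X[:,0]<65)&(X[:,2]>12)];print('side grip',len(g));
for z in range(12,60,8):
    q=g[(g[:,2]>=z)&(g[:,2]<z+8)]
    if len(q):print(z,q[:,:2].mean(0))
```

```text
flange face -0.04175817020301467
[(-4, 37), (-2, 664), (0, 569), (2, 23), (4, 200), (6, 153), (8, 2), (10, 5), (12, 24), (14, 21), (16, 22), (18, 21), (20, 20), (22, 20), (24, 51), (26, 16), (28, 9), (30, 19), (32, 25), (34, 21), (36, 31), (38, 28), (40, 22), (42, 31), (44, 33), (46, 91), (48, 124), (50, 133), (52, 214), (54, 81)]
collar pts 355 [ 41.1923 -12.535    4.0008] [60.3446 12.4275  8.0862] [54.8598  0.2246  5.8644]
collar plane slope deg [ 0.4412 -0.017 ]
top [ 69.3327  16.6844 254.0049] [ 64.0877  -0.0127 220.1106]
45.00347487245562 0.047205875266270486
-53.239554334583204 0.05546503479621402
89.88433409403738 0.04867444682402683
-91.19919998344211 0.04773965643450414
side grip 415
12 [50.7415 -6.0352]
20 [50.3558 -5.5938]
28 [49.751  -5.6595]
36 [50.8343 -5.7991]
44 [50.1824 -4.9888]
52 [49.909  -1.7929]
```

```bash
python3 -c "
from cell import sign_off
print(sign_off())"
```

```text
the job is handed in; nothing more can be done
None
```

I turned the flange by its connector block from about +52° to within about 0.5° of line. Then I put the slim pin through both holes until its collar met the flange, let go and backed off, and handed the job in at about 15.5 s. The thick pin was not touched and is still in its rack hole.

Because the tool only points straight down, I tilted the pin to the port's 25° by levering it in its grip against its own rack hole, before carrying it over.

**Last checks (wrist camera depth, with the side and scene pictures):**
- **Collar:** its top lies 5.9 mm above the flange face, against 6 mm for a seated collar. It is within about 0.4° of flat.
- **Pin:** it stands square to the face, and its top end is at about 54 mm, as it should be when seated.
- **Alignment:** before the pin went in, the rim notches were in line and the hole angles came to about −0.5°. Afterwards three of the four holes I measured lay within about 1.2° of line. The fourth gave about −53° at a radius of 55 mm instead of 48 mm; I put that down to a misread pixel and did not measure it again.
- **Forces:** the highest wrist reading was about 21 N, when the collar met the flange.

**Disagreements:**
- The fixed cameras put the flange centre up to 5 mm apart in x, so I relied on the wrist camera.
- The white look-alike pin seemed upright in the first pictures and was lying on the bench by the time I was above the rack. I had not gone near it, and it is still on the bench.

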